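# Start the crank-driven screw of a junction housing

## Robot

A 6-joint arm with a two-finger parallel gripper is mounted at the origin on the work surface. World frame = base frame: x ahead of the robot, y to its left, z up, the work surface at z = 0. Lengths are in m, angles in rad, forces in N, time in s.
With the tool pointing down it reaches from about 0.425 to 0.925 m from the base axis. Payload 12.5 kg.
Tool frame: the origin (TCP) lies at the centre of the arm's flange, where the gripper is bolted on; the fingertips stand 173 mm ahead of it and the grasp point (between the pads) lies 155 mm ahead of it; y points along the fingers, z is the direction in which the jaws open and shut, and the axes are right-handed (so a half turn about y gives the same grasp; the last joint's range is limited). The gripper opens to 85 mm and grips with 20 to 120 N. Pads are 22 mm wide; open, the fingers measure 114 mm over their backs; the gripper's body (76 mm by 85 mm) begins 54 mm behind the grasp point. The pads swing forward as they close: fully open they stand 13 mm farther back than shut.
Start: joints at [1.222, 0.491, 1.559, -0, 1.092, -0.106], TCP at [0.15, 0.607, 0.405] pointing down, gripper open.
Joint ranges: [-3.1, 3.1], [-0.84, 2.19], [0.05, 2.79], [-1.13, 4.28], [0.06, 2.93], [-2.69, 2.69]. Speed limits (rad/s): [2.22, 2.22, 2.79, 3.14, 3.14, 3.14].

## Interface

Orientations are given as a 3x3 rotation matrix whose columns are the frame's x, y, z axes.
In Python, from plant import r, grab_frame gives the robot as it stands. The module is installed in compiled form; this text tells all that it offers.
- The arm moves only by the tool drive_tool, never from a script. Its argument "targets" is a list of rows, each an object of numbers: "x", "y", "z": the shift along the tool's x, y, z in m; "spin": the turn about the tool's y in degrees. A call has 1 to 5 rows; each row shifts and turns the pose as measured when the row begins, along the tool's axes as they then stand; what a row does not reach is not made up. A row lasts 1/10 s, in which the tool goes at most 50 mm and 8.59 degrees, less where a joint would pass 70% of its speed; a pose out of reach is approached as far as the arm can. A call with a gripper value outside its range is refused whole. "jaw" is the opening, from -1 (shut) to 1 (fully open), so that 0 is half open, set as the call begins (left out, the last holds). The fingers move at their own pace and stop on an object; "newtons" is the grip in N (left out, the last holds). Time passes only in rows, so rows that do not move let the fingers close. It gives the time, the measured TCP pose, the force and the opening at its end, in the units of the state.
- r.get_state(): the state, without advancing time (a new reading comes with each control period).
- grab_frame(name): name is "scene" or "top"; returns a dict with "img" (420x560x3 uint8, red, green, blue), "intrinsics" (3x3 intrinsics, pixels), "distortion" ([k1, k2, p1, p2, k3] as OpenCV has them; the pictures are not rectified), "cam_to_world" (4x4, takes a point from camera to world coordinates). Camera axes: x right, y up, looking along -z (the intrinsics and any distortion apply to the point x, -y, -z); pixel columns grow to the right and rows downward; lengths in m; the calibration is good to about 2 mm. A picture is of the moment at which its call begins. There is no depth.
- r.job_done(): hands the job in, once; it reports no verdict.
The state is a dict: "t": time; "joint_positions": joint angles; "joint_vel": joint speeds; "joint_torque": joint torques, N m; "ee_pos": TCP position; "eef_rot": TCP orientation; "wrist_force": force on the tool from outside, world axes, zero at the start; "ft_torque": the same for the moment, N m; "width": opening from 0.0 (shut) to 1.0 (fully open).
Only numpy, scipy, OpenCV 4.12 (cv2) and the standard library are available. Lean on these libraries where they do the work, as an engineer would, in place of code of your own. Each camera call takes 0.05 s, during which the arm holds its last target.

## Task

Lift the loose cover plate off its two pins on the housing, because its tab blocks the crank, and lay it down flat in the steel tray, right way up (set it down, do not drop it). Then start the screw: turn the crank backward (anticlockwise seen from above) only until the brass screw in the hub drops into its thread, then turn it forward (clockwise) one full turn from there. Finish while still gripping the crank's knob with the crank held still, and leave the other things on the bench where they are.

Things in the scene. Friction and masses are not known exactly. Their poses are not given: they have to be found in the camera images.
- hub (a point): Point on the crank's vertical turning axis, 80 mm above the bench, at the top face of its round hub (36 mm across). Does not turn with the crank; axes are those of the fixed housing. The steel crank arm is 20 mm wide, 65 to 77 mm above the bench, and reaches 68 mm from the axis.
- housing: Fixed grey junction housing, 50 mm tall. Origin on the bench under the crank axis; it spans x -65 to +65 mm and y -70 to +172 mm. Its +y part is an open terminal pocket, closed by the cover, with two 8 mm pins 11 mm tall on its rim.
- crank (a joint): Crank angle, rad, positive forward (clockwise from above); at 0 the arm points along housing +x, at pi/2 along its -y. Starts at -0.2 to 1.6, stays where left, needs about 1 to 2 N at the knob. The drop comes 1.8 to 5 rad back (decreasing) from the start, at an unknown angle. Before it, forward turning jams within about half a turn; about 70 degrees back past it is a hard stop.
- screw (a joint): How far the brass screw has gone down in the hub, m. 0 while it rides on top of the thread; its spring drops it by 0.010 at the thread drop; then it follows the thread, 0.010 further down per turn forward (about 0.020 after one turn). It slides in the hub: crank and knob stay at their height.
- screw_top (a point): Centre of the top end of the brass screw, a pin 14 mm in diameter standing out of the middle of the hub: 28 mm proud of the hub at first (108 mm above the bench), 18 mm just after the drop, 8 mm after one turn.
- knob: Black cylindrical knob, 22 mm in diameter and 50 mm tall, upright on the crank arm 55 mm from the turning axis. Origin at its centre, 103 mm above the bench. It spins freely on the crank, so a gripper can keep its own orientation while carrying it round the circle.
- cover_grip (a point): Centre of the cover's bridge grip: an aluminium bar 12 mm wide (x), 50 mm long (y), 12 mm tall on two legs, over the plate's middle, 40 mm above the plate's underside. Axes of the cover. At the start it is parallel to the housing, 120 mm along housing +y from the crank axis, 90 mm above the bench.
- cover: The loose aluminium cover, about 200 g: a plate 112 x 88 x 6 mm with two 10 mm holes over the housing's pins. On its -y side a 24 mm wide tab, 34 mm tall, stands 72 mm from the centre, in the crank's way. Origin at the centre of the plate's underside, z up.
- tray: Shallow open tray of steel, fixed, 190 x 220 mm outside (x, y), 20 mm tall, walls and floor 4 mm thick. Origin under its centre, on the bench.
- jar: Small amber jar, 40 mm across, 42 mm tall, origin under it. Leave alone.
- collar: Steel ring 40 mm across, 18 mm tall, origin under it. Leave alone.
- gauge_block: Dark steel block 50 x 30 x 20 mm, origin under it. Leave alone.
- driver: Screwdriver 170 mm long lying on the bench. Leave alone.
- beaker: White cup 60 mm across, 60 mm tall, origin under it. Leave alone.
- wash_bottle: White bottle 60 mm across, 160 mm tall, origin under it. Leave alone.
- plug: White plug, 35 mm tall with a 28 mm head, origin under it. Leave alone.
Mind the look-alikes: they are no part of the job. Of the things shaped like the cover, the aluminium one is meant.

How it is judged:
On the way, in this order (a step that is already met when the one before it is completed fails the run):
1. the cover is off its pins and lies flat, released, in the tray (z of cover in the frame of tray below 0.01 m and horizontal distance between cover and tray below 0.09 m and angle between cover's own z axis and vertical below 0.08 rad and linear speed of cover below 0.03 m/s and contact force between the fingers and cover below 0.1 N), for 0.2 s.
2. the crank has been turned backward until the screw dropped into its thread (value of joint screw between 0.0072 and 0.0125 m and value of joint crank below -1.7 rad), for 0.1 s.
At the end, for the whole second after the job is handed in: Cover flat (0.08 rad), right way up, at rest, released on the tray floor, centre within 90 mm of the tray's; screw dropped and 18 to 22 mm down (one turn from the drop, give or take 72 degrees); crank still; fingers gripping its knob with over 1 N (all of step 1 and value of joint screw between 0.018 and 0.022 m and contact force between the fingers and knob above 1 N and velocity of joint crank between -0.1 and 0.1 rad/s); the arm keeps its last pose, push and grip.
It fails at once if the cover is let fall (linear speed of cover above 0.6 m/s and contact force between the fingers and cover below 0.05 N).
It fails at once if the screw is turned on well past one turn (value of joint screw above 0.0235 m).
It fails at once if another thing on the bench is moved by more than 30 mm (distance of any of jar, collar, gauge_block, driver, beaker, wash_bottle, plug from where it was at the start of the episode above 0.03 m).
It also fails if it takes over 72 s, if anything falls off the work surface, if the arm or the gripper's body presses on something with over 40 N, if the wrist force passes 120 N, or if a joint passes its speed limit or range.

## Working session

There is one attempt and no reset: what is moved stays moved. The work goes in short steps, Python scripts to look and compute and a tool call to move; the robot and the scene stay as the last step left them, time stands still between calls to the robot, and variables do not carry over. Pictures are saved under pics/ and viewed, and the job is handed in when it is done.

Besides the shell and the picture viewer there is one more tool, called in YAML: its name, and indented under it one key for each argument. drive_tool: Moves the arm, as the interface text tells. Its arguments: {"type":"object","properties":{"targets":{"type":"array"},"jaw":{"type":"number"},"newtons":{"type":"number"}},"required":["targets"]}

```bash
mkdir -p pics; cat > h.py <<'E'
import numpy as np, cv2
from plant import r, grab_frame
def snap(n,f):
    d=grab_frame(n); cv2.imwrite('pics/'+f,cv2.cvtColor(d['img'],cv2.COLOR_RGB2BGR)); np.save('pics/'+f[:-4]+'.npy',d,allow_pickle=True); return d
def load(f): return np.load('pics/'+f+'.npy',allow_pickle=True).item()
def ray(d,uv):
    p=cv2.undistortPoints(np.array([[uv]],float),np.array(d['intrinsics']),np.array(d['distortion']))[0,0]
    T=np.array(d['cam_to_world']); v=T[:3,:3]@np.array([p[0],-p[1],-1]); return T[:3,3],v/np.linalg.norm(v)
def onz(d,uv,z):
    o,v=ray(d,uv); return o+v*(z-o[2])/v[2]
def tri(d1,u1,d2,u2):
    a,v=ray(d1,u1);b,w=ray(d2,u2)
    s=np.linalg.lstsq(np.array([v,-w]).T,b-a,rcond=None)[0]
    p,q=a+s[0]*v,b+s[1]*w; return (p+q)/2,np.linalg.norm(p-q)
def proj(d,P):
    T=np.array(d['cam_to_world']); c=T[:3,:3].T@(np.array(P,float)-T[:3,3]); c=np.array([c[0],-c[1],-c[2]])
    return cv2.projectPoints(c[None,None],np.zeros(3),np.zeros(3),np.array(d['intrinsics']),np.array(d['distortion']))[0][0,0]
E
python3 - <<'E'
from h import *
np.set_printoptions(precision=4,suppress=True)
for n in('scene','top'):
    d=snap(n,n+'0.png'); print(n,d['cam_to_world'],d['intrinsics'],d['distortion'])
print(r.get_state())
E
```

```text
scene [[-0.652  -0.5208  0.551   1.032 ]
 [ 0.7581 -0.4572  0.465   0.5419]
 [ 0.0098  0.7209  0.693   0.7801]
 [ 0.      0.      0.      1.    ]] [[426.6248   0.     278.7318]
 [  0.     426.6248 212.0968]
 [  0.       0.       1.    ]] [-0.0789  0.      0.      0.      0.    ]
top [[-0.0159  0.9876 -0.156   0.3109]
 [-0.9994 -0.0206 -0.0286  0.0718]
 [-0.0315  0.1554  0.9873  1.2031]
 [ 0.      0.      0.      1.    ]] [[474.445    0.     277.2841]
 [  0.     474.445  216.0557]
 [  0.       0.       1.    ]] [-0.1345  0.      0.      0.      0.    ]
{'t': 0.1, 'joint_positions': array([ 1.2224,  0.4915,  1.5594, -0.    ,  1.0917, -0.1056]), 'joint_vel': array([-0.0018,  0.    , -0.0001,  0.0012,  0.0003, -0.0015]), 'joint_torque': array([  0.0025, -61.9443, -26.2025,  -0.0001,   0.0029,   0.    ]), 'ee_pos': array([0.1502, 0.6067, 0.4042]), 'eef_rot': array([[ 0.9707, -0.0003,  0.2404],
       [-0.2404, -0.001 ,  0.9707],
       [-0.0001, -1.    , -0.001 ]]), 'wrist_force': array([ 0.0762, -0.0124, -0.2148]), 'ft_torque': array([-0.0096, -0.0394,  0.0477]), 'width': 0.9971527361629793}
```

View pics/scene0.png

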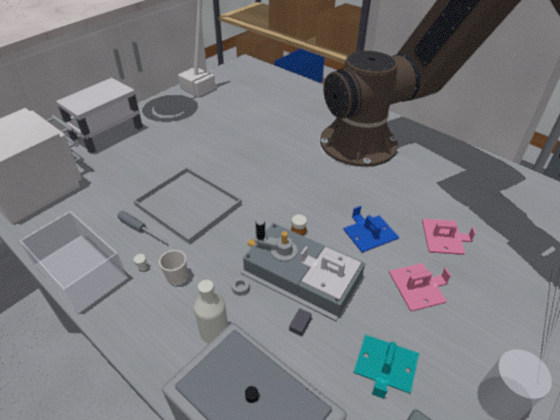

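View pics/top0.png

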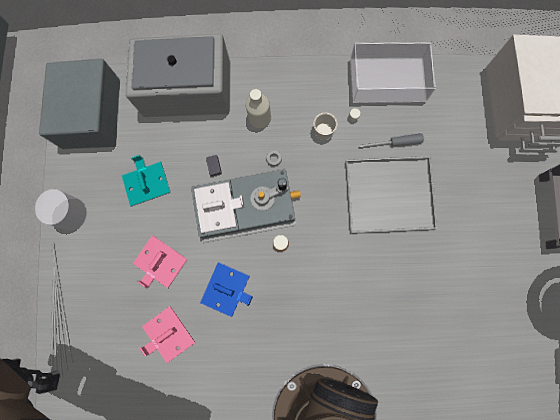

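The top view shows these cover-like things: silver on the housing (215,207), teal (145,180), pink (160,262) and (168,335), blue (228,290). The aluminium one on the housing is the target. The trays are the low steel one at (390,195) and a taller light bin at (393,72), so I take the low one. Next, close crops to check.

```bash
python3 - <<'E'
from h import *
a=cv2.imread('pics/top0.png')[150:260,180:320]; b=cv2.imread('pics/scene0.png')[200:320,230:380]
cv2.imwrite('pics/ct.png',cv2.resize(a,None,fx=5,fy=5,interpolation=cv2.INTER_CUBIC)); cv2.imwrite('pics/cs.png',cv2.resize(b,None,fx=5,fy=5,interpolation=cv2.INTER_CUBIC))
E
```

```text
(no output)
```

View pics/ct.png

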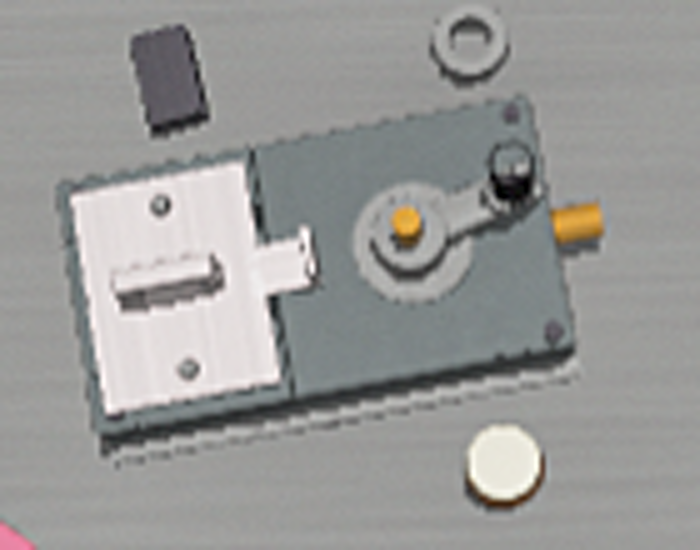

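View pics/cs.png

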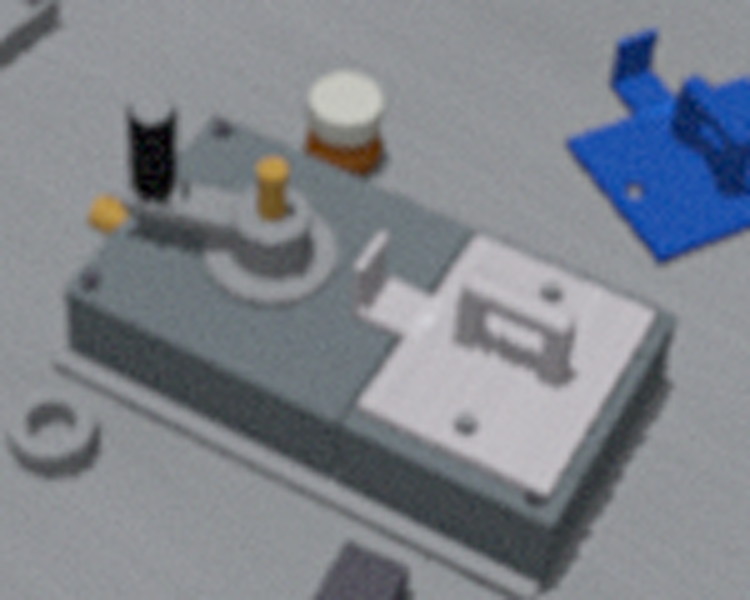

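```bash
python3 - <<'E'
from h import *
np.set_printoptions(precision=4,suppress=True)
t=load('top0');s=load('scene0')
C=lambda x,y:(180+(x-2)/5,150+(y-2)/5); S=lambda x,y:(230+(x-2)/5,200+(y-2)/5)
sc,e=tri(t,C(405,216),s,S(272,165)); print('screwtop',sc,e)
kn,e=tri(t,C(512,154),s,S(151,110)); print('knobtop',kn,e, np.linalg.norm((kn-sc)[:2]))
# plate corners order: far-collar.., 
ct=[(70,197),(247,165),(285,383),(108,413)]
cs=[(545,493),(359,402),(478,237),(657,312)]
P=[]
for a,b in zip(ct,cs):
    p,e=tri(t,C(*a),s,S(*b)); P.append(onz(t,C(*a),.056)); print(p,e,P[-1],onz(s,S(*b),.056))
P=np.array(P);print('centre',P.mean(0),np.linalg.norm(np.roll(P,-1,0)-P,axis=1))
for a,b in [((160,205),(466,424)),((189,370),(551,292))]:
    print('pin',*tri(t,C(*a),s,S(*b)),onz(t,C(*a),.061))
# tray outline
print('grip', [onz(t,C(*q),.096) for q in((112,272),(214,260))])
for q in[(346,161),(430,157),(435,231),(350,235)]: print('tray',onz(t,q,.02))
print('tray scene',[onz(s,q,.02) for q in[(187,170),(241,204),(191,238),(134,203)]])
E
python3 - <<'E'
import cv2
a=cv2.imread('pics/top0.png')[145:245,335:445];cv2.imwrite('pics/tr.png',cv2.resize(a,None,fx=5,fy=5))
E
```

```text
screwtop [0.5399 0.1421 0.1095] 0.0002508729830393922
knobtop [0.5635 0.0918 0.128 ] 0.0026809459932537385 0.055596944264243685
[0.5658 0.3127 0.0539] 0.0018385912118946757 [0.5649 0.313  0.056 ] [0.5677 0.3126 0.056 ]
[0.5795 0.2248 0.0527] 0.0008081557445651501 [0.5789 0.224  0.056 ] [0.5813 0.2265 0.056 ]
[0.4695 0.2064 0.0505] 0.0012848081873243799 [0.469  0.2052 0.056 ] [0.4733 0.2094 0.056 ]
[0.4558 0.2937 0.054 ] 0.0014104961080252446 [0.4559 0.2927 0.056 ] [0.457 0.295 0.056]
centre [0.5172 0.2587 0.056 ] [0.0901 0.1115 0.0885 0.1109]
pin [0.56   0.2674 0.055 ] 0.0007210209786813054 [0.5586 0.2667 0.061 ]
pin [0.4768 0.2526 0.0543] 0.0005602239837677515 [0.4757 0.2518 0.061 ]
grip [array([0.5188, 0.2837, 0.096 ]), array([0.5235, 0.2345, 0.096 ])]
tray [ 0.6375 -0.073   0.02  ]
tray [ 0.6445 -0.2924  0.02  ]
tray [ 0.4513 -0.2917  0.02  ]
tray [ 0.4459 -0.0754  0.02  ]
tray scene [array([ 0.4692, -0.2796,  0.02  ]), array([ 0.4697, -0.0624,  0.02  ]), array([ 0.6363, -0.0687,  0.02  ]), array([ 0.6536, -0.2781,  0.02  ])]
```

View pics/tr.png

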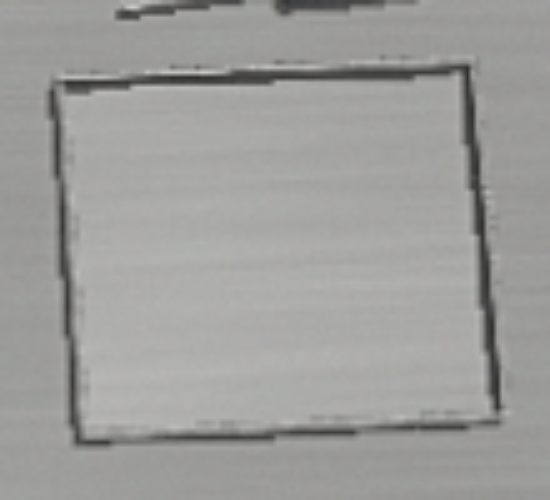

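Measured: hub axis (0.540,0.142), screw top z 0.1095, knob 55.6 mm from the axis, plate 111×89, tray centre about (0.545,-0.183) with sides about 190×218. All of these match the text. Housing yaw is about 10°.

```bash
cat > plan.py <<'E'
import sys; from h import *
# usage: plan.py x y z yawdeg(tool z) n  -> rows
def plan(x,y,z,yaw,n):
    s=r.get_state(); p=s['ee_pos'].copy(); R=s['eef_rot']
    t=np.array([x,y,z]); y0=np.degrees(np.arctan2(R[1,2],R[0,2])); dy=(yaw-y0+180)%360-180
    print('at',p.round(4),'yaw',round(y0,2),'tilt',R[:,1].round(4),'t',round(s['t'],2),'w',round(s['width'],3),'F',s['wrist_force'].round(1),'q',s['joint_positions'].round(2))
    for k in range(n):
        a=np.radians(y0+dy*k/n); zz=np.array([np.cos(a),np.sin(a),0]); yy=np.array([0,0,-1]); xx=np.cross(yy,zz)
        d=(t-p)/n; print({'x':round(float(d@xx),4),'y':round(float(d@yy),4),'z':round(float(d@zz),4),'spin':round(-dy/n,2)})
if __name__=='__main__':
    a=[float(v) for v in sys.argv[1:]]; plan(*a[:4],int(a[4]))
E
python3 plan.py .518 .2595 .34 10 14
```

```text
at [0.1502 0.6067 0.4042] yaw 76.09 tilt [-3.e-04 -1.e-03 -1.e+00] t 0.1 w 0.997 F [ 0.1 -0.  -0.2] q [ 1.22  0.49  1.56 -0.    1.09 -0.11]
{'x': 0.0315, 'y': 0.0046, 'z': -0.0178, 'spin': np.float64(4.72)}
{'x': 0.0328, 'y': 0.0046, 'z': -0.0151, 'spin': np.float64(4.72)}
{'x': 0.0339, 'y': 0.0046, 'z': -0.0124, 'spin': np.float64(4.72)}
{'x': 0.0348, 'y': 0.0046, 'z': -0.0095, 'spin': np.float64(4.72)}
{'x': 0.0355, 'y': 0.0046, 'z': -0.0066, 'spin': np.float64(4.72)}
{'x': 0.0359, 'y': 0.0046, 'z': -0.0037, 'spin': np.float64(4.72)}
{'x': 0.0361, 'y': 0.0046, 'z': -0.0007, 'spin': np.float64(4.72)}
{'x': 0.0361, 'y': 0.0046, 'z': 0.0023, 'spin': np.float64(4.72)}
{'x': 0.0357, 'y': 0.0046, 'z': 0.0052, 'spin': np.float64(4.72)}
{'x': 0.0352, 'y': 0.0046, 'z': 0.0082, 'spin': np.float64(4.72)}
{'x': 0.0344, 'y': 0.0046, 'z': 0.011, 'spin': np.float64(4.72)}
{'x': 0.0334, 'y': 0.0046, 'z': 0.0138, 'spin': np.float64(4.72)}
{'x': 0.0321, 'y': 0.0046, 'z': 0.0165, 'spin': np.float64(4.72)}
{'x': 0.0307, 'y': 0.0046, 'z': 0.0191, 'spin': np.float64(4.72)}
```

drive_tool:
  targets:
    - {"x": 0.032, "y": 0.004, "z": -0.018, "spin": 5}
    - {"x": 0.033, "y": 0.004, "z": -0.015, "spin": 5}
    - {"x": 0.034, "y": 0.004, "z": -0.012, "spin": 5}
    - {"x": 0.035, "y": 0.004, "z": -0.009, "spin": 5}
    - {"x": 0.036, "y": 0.004, "z": -0.006, "spin": 5}
  jaw: 0
  newtons: 60

```text
t: 0.6
ee_pos: [0.2828, 0.4797, 0.382]
eef_rot: [[0.773, -0.002, 0.635], [-0.635, -0.002, 0.773], [-0.0, -1.0, -0.003]]
wrist_force: [0.5, 0.3, 0.0]
width: 0.502
```

drive_tool:
  targets:
    - {"x": 0.036, "y": 0.004, "z": -0.003, "spin": 5}
    - {"x": 0.036, "y": 0.004, "z": 0.0, "spin": 5}
    - {"x": 0.036, "y": 0.004, "z": 0.002, "spin": 5}
    - {"x": 0.036, "y": 0.004, "z": 0.005, "spin": 5}
    - {"x": 0.035, "y": 0.004, "z": 0.008, "spin": 5}

```text
t: 1.1
ee_pos: [0.4125, 0.3439, 0.3603]
eef_rot: [[0.416, -0.003, 0.91], [-0.91, -0.003, 0.416], [0.002, -1.0, -0.004]]
wrist_force: [0.5, -0.3, 0.3]
width: 0.502
```

```bash
python3 plan.py .518 .2595 .32 10 5
```

```text
at [0.4125 0.3439 0.3603] yaw 24.56 tilt [-0.003  -0.0032 -1.    ] t 1.1 w 0.502 F [ 0.5 -0.3  0.3] q [ 0.57  0.42  1.83 -0.    0.9   0.14]
{'x': 0.0241, 'y': 0.0081, 'z': 0.0122, 'spin': np.float64(2.91)}
{'x': 0.0235, 'y': 0.0081, 'z': 0.0134, 'spin': np.float64(2.91)}
{'x': 0.0228, 'y': 0.0081, 'z': 0.0146, 'spin': np.float64(2.91)}
{'x': 0.022, 'y': 0.0081, 'z': 0.0157, 'spin': np.float64(2.91)}
{'x': 0.0212, 'y': 0.0081, 'z': 0.0168, 'spin': np.float64(2.91)}
```

drive_tool:
  targets:
    - {"x": 0.025, "y": 0.008, "z": 0.013, "spin": 3}
    - {"x": 0.024, "y": 0.008, "z": 0.014, "spin": 3}
    - {"x": 0.023, "y": 0.008, "z": 0.015, "spin": 3}
    - {"x": 0.022, "y": 0.008, "z": 0.016, "spin": 3}
    - {"x": 0.021, "y": 0.008, "z": 0.017, "spin": 3}

```text
t: 1.6
ee_pos: [0.5244, 0.2521, 0.3183]
eef_rot: [[0.152, -0.004, 0.988], [-0.988, -0.004, 0.152], [0.003, -1.0, -0.005]]
wrist_force: [-0.1, 0.3, 0.0]
width: 0.499
```

```bash
python3 plan.py .518 .2595 .30 10 3
```

```text
at [0.5244 0.2521 0.3183] yaw 8.72 tilt [-0.0042 -0.0037 -1.    ] t 1.6 w 0.499 F [-0.1  0.3  0. ] q [ 0.33  0.53  1.76 -0.    0.86  0.18]
{'x': -0.0028, 'y': 0.0061, 'z': -0.0017, 'spin': np.float64(-0.43)}
{'x': -0.0028, 'y': 0.0061, 'z': -0.0017, 'spin': np.float64(-0.43)}
{'x': -0.0028, 'y': 0.0061, 'z': -0.0017, 'spin': np.float64(-0.43)}
```

drive_tool:
  targets:
    - {"x": -0.003, "y": 0.006, "z": -0.002, "spin": -0.5}
    - {"x": -0.003, "y": 0.006, "z": -0.002, "spin": -0.5}
    - {"x": -0.002, "y": 0.006, "z": -0.001, "spin": 0}

```text
t: 1.9
ee_pos: [0.5196, 0.2573, 0.2981]
eef_rot: [[0.165, -0.006, 0.986], [-0.986, -0.004, 0.165], [0.003, -1.0, -0.006]]
wrist_force: [-0.4, 0.2, 0.1]
width: 0.5
```

```bash
python3 plan.py .519 .260 .247 10 3; python3 -c "
from h import *
snap('scene','s1.png');snap('top','t1.png')
a=cv2.imread('pics/s1.png')[150:330,220:400];b=cv2.imread('pics/t1.png')[120:270,160:310]
cv2.imwrite('pics/c1.png',np.hstack([cv2.resize(a,(400,400)),cv2.resize(b,(400,400))]))"
```

```text
at [0.5196 0.2573 0.2981] yaw 9.52 tilt [-0.0055 -0.0043 -1.    ] t 1.9 w 0.5 F [-0.4  0.2  0.1] q [ 0.35  0.56  1.78 -0.    0.81  0.18]
{'x': -0.0009, 'y': 0.017, 'z': -0.0, 'spin': np.float64(-0.16)}
{'x': -0.0009, 'y': 0.017, 'z': -0.0, 'spin': np.float64(-0.16)}
{'x': -0.0009, 'y': 0.017, 'z': -0.0, 'spin': np.float64(-0.16)}
```

View pics/c1.png

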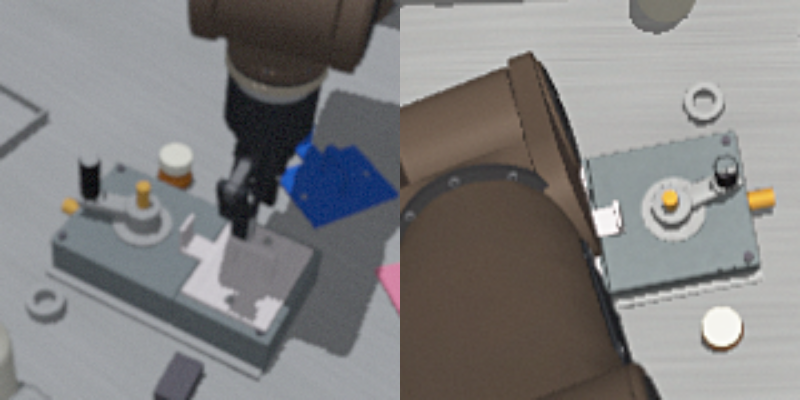

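The gripper is over the silver cover's bridge and the tab and crank are clear of it. Descending.

drive_tool:
  targets:
    - {"x": -0.001, "y": 0.017}
    - {"x": -0.001, "y": 0.017}
    - {"x": -0.001, "y": 0.014}
    - {"y": 0.003}
    - {"y": 0}

```text
schema error: expected keys x, y, z, spin
```

```bash
python3 plan.py .5195 .260 .246 10 1; python3 -c "
from h import *
snap('scene','s2.png')
a=cv2.imread('pics/s2.png')[220:320,280:380]
cv2.imwrite('pics/c2.png',cv2.resize(a,(600,600),interpolation=cv2.INTER_CUBIC))"
```

```text
at [0.5193 0.2576 0.2978] yaw 9.54 tilt [-0.0066 -0.0047 -1.    ] t 2.0 w 0.499 F [ 0.9 -0.3 -0.9] q [ 0.35  0.56  1.78 -0.    0.81  0.18]
{'x': -0.0023, 'y': 0.0518, 'z': 0.0006, 'spin': np.float64(-0.46)}
```

View pics/c2.png

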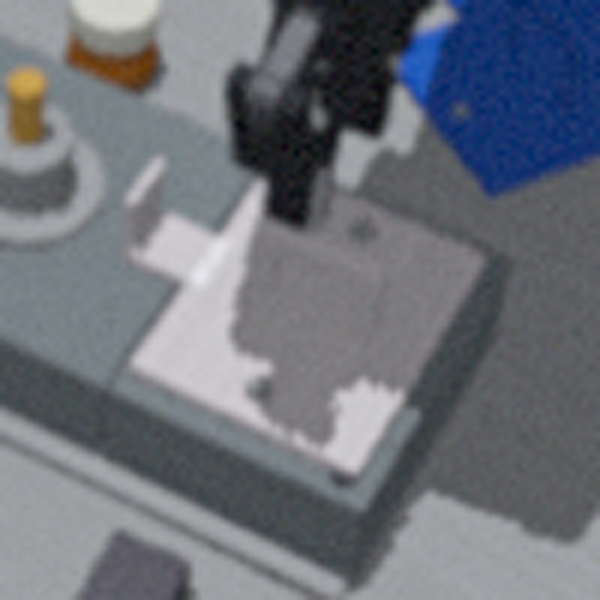

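All four keys are needed in every row.

drive_tool:
  targets:
    - {"x": -0.001, "y": 0.017, "z": 0, "spin": 0}
    - {"x": -0.001, "y": 0.017, "z": 0, "spin": 0}
    - {"x": -0.001, "y": 0.014, "z": 0, "spin": 0}
    - {"x": 0, "y": 0.003, "z": 0, "spin": 0}
    - {"x": 0, "y": 0, "z": 0, "spin": 0}

```text
t: 2.55
ee_pos: [0.5176, 0.263, 0.2487]
eef_rot: [[0.171, -0.001, 0.985], [-0.985, -0.003, 0.171], [0.003, -1.0, -0.002]]
wrist_force: [0.3, 0.0, -0.2]
width: 0.501
```

```bash
python3 plan.py .5195 .260 .246 10 1; python3 -c "
from h import *
snap('scene','s3.png')
a=cv2.imread('pics/s3.png')[220:320,280:380]
cv2.imwrite('pics/c3.png',cv2.resize(a,(600,600),interpolation=cv2.INTER_CUBIC))"
```

```text
at [0.5176 0.263  0.2487] yaw 9.82 tilt [-0.0013 -0.0028 -1.    ] t 2.55 w 0.501 F [ 0.3  0.  -0.2] q [ 0.36  0.63  1.81 -0.    0.71  0.19]
{'x': 0.0033, 'y': 0.0027, 'z': 0.0014, 'spin': np.float64(-0.18)}
```

View pics/c3.png

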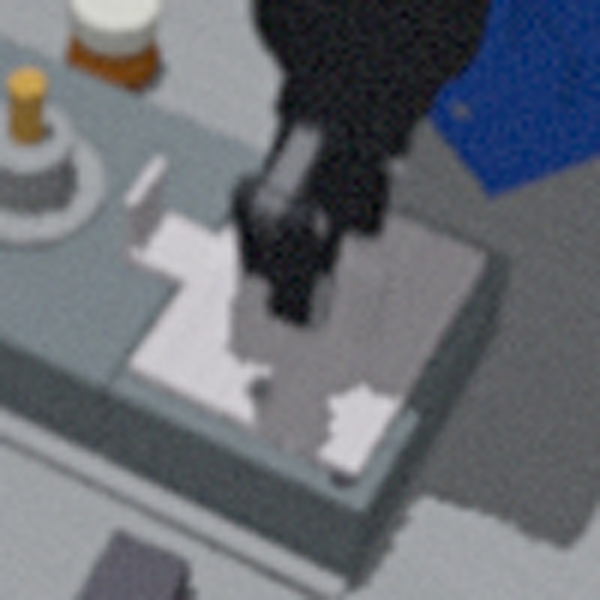

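drive_tool:
  targets:
    - {"x": 0.003, "y": 0.003, "z": 0.001, "spin": 0}
    - {"x": 0, "y": 0, "z": 0, "spin": 0}

```text
t: 2.8
ee_pos: [0.5193, 0.2602, 0.2472]
eef_rot: [[0.171, 0.001, 0.985], [-0.985, -0.002, 0.171], [0.002, -1.0, 0.001]]
wrist_force: [0.0, -0.5, 0.8]
width: 0.501
```

drive_tool:
  targets:
    - {"x": 0, "y": 0, "z": 0, "spin": 0}
    - {"x": 0, "y": 0, "z": 0, "spin": 0}
    - {"x": 0, "y": 0, "z": 0, "spin": 0}
    - {"x": 0, "y": 0, "z": 0, "spin": 0}
    - {"x": 0, "y": 0, "z": 0, "spin": 0}
  jaw: -1
  newtons: 60

```text
t: 3.3
ee_pos: [0.5195, 0.26, 0.2482]
eef_rot: [[0.171, 0.002, 0.985], [-0.985, -0.001, 0.171], [0.002, -1.0, 0.002]]
wrist_force: [0.3, 0.6, -0.3]
width: 0.12
```

drive_tool:
  targets:
    - {"x": 0, "y": -0.008, "z": 0, "spin": 0}
    - {"x": 0, "y": -0.012, "z": 0, "spin": 0}
    - {"x": 0, "y": -0.02, "z": 0, "spin": 0}
    - {"x": 0, "y": -0.02, "z": 0, "spin": 0}
    - {"x": 0, "y": -0.01, "z": 0, "spin": 0}

```text
t: 3.8
ee_pos: [0.5191, 0.26, 0.3216]
eef_rot: [[0.171, -0.001, 0.985], [-0.985, -0.003, 0.171], [0.002, -1.0, -0.001]]
wrist_force: [0.8, 0.4, -2.2]
width: 0.123
```

```bash
python3 plan.py .5195 .260 .346 10 2; python3 -c "
from h import *
snap('scene','s4.png')
a=cv2.imread('pics/s4.png')[170:320,220:400]
cv2.imwrite('pics/c4.png',cv2.resize(a,(720,600),interpolation=cv2.INTER_CUBIC))"
```

```text
at [0.5191 0.26   0.3216] yaw 9.83 tilt [-8.0e-04 -2.6e-03 -1.0e+00] t 3.8 w 0.123 F [ 0.8  0.4 -2.2] q [ 0.35  0.52  1.76 -0.    0.86  0.18]
{'x': 0.0001, 'y': -0.0122, 'z': 0.0002, 'spin': np.float64(-0.09)}
{'x': 0.0001, 'y': -0.0122, 'z': 0.0002, 'spin': np.float64(-0.09)}
```

View pics/c4.png

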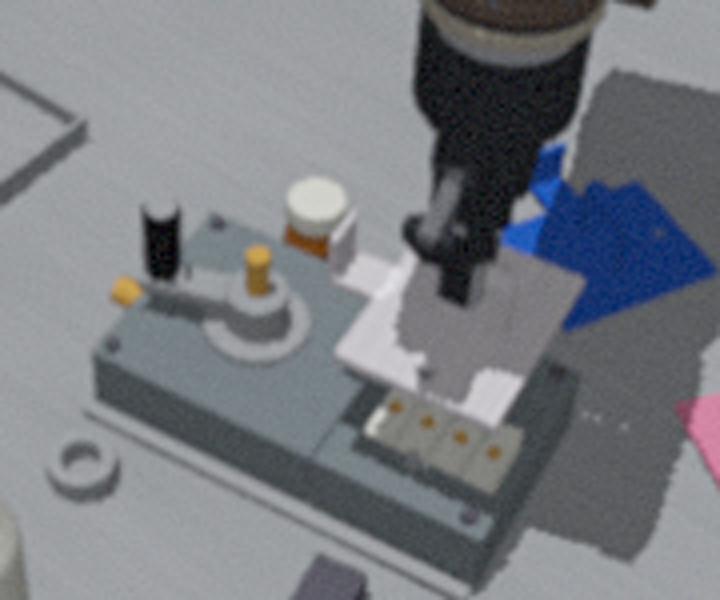

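The cover is off its pins, level and held (about 2 N load). I raise it further to clear the knob and screw, then carry it to the tray.

drive_tool:
  targets:
    - {"x": 0, "y": -0.015, "z": 0, "spin": 0}
    - {"x": 0, "y": -0.02, "z": 0, "spin": 0}
    - {"x": 0, "y": -0.02, "z": 0, "spin": 0}

```text
t: 4.15
ee_pos: [0.5185, 0.26, 0.3773]
eef_rot: [[0.171, -0.004, 0.985], [-0.985, -0.004, 0.171], [0.003, -1.0, -0.004]]
wrist_force: [0.9, 0.2, -3.3]
width: 0.122
```

```bash
python3 plan.py .545 -.171 .372 1.5 13
```

```text
at [0.5185 0.26   0.3773] yaw 9.83 tilt [-0.0035 -0.0036 -1.    ] t 4.15 w 0.122 F [ 0.9  0.2 -3.3] q [ 0.35  0.46  1.7  -0.    0.99  0.18]
{'x': 0.033, 'y': 0.0004, 'z': -0.0036, 'spin': np.float64(0.64)}
{'x': 0.0331, 'y': 0.0004, 'z': -0.0033, 'spin': np.float64(0.64)}
{'x': 0.0331, 'y': 0.0004, 'z': -0.0029, 'spin': np.float64(0.64)}
{'x': 0.0331, 'y': 0.0004, 'z': -0.0025, 'spin': np.float64(0.64)}
{'x': 0.0331, 'y': 0.0004, 'z': -0.0022, 'spin': np.float64(0.64)}
{'x': 0.0332, 'y': 0.0004, 'z': -0.0018, 'spin': np.float64(0.64)}
{'x': 0.0332, 'y': 0.0004, 'z': -0.0014, 'spin': np.float64(0.64)}
{'x': 0.0332, 'y': 0.0004, 'z': -0.0011, 'spin': np.float64(0.64)}
{'x': 0.0332, 'y': 0.0004, 'z': -0.0007, 'spin': np.float64(0.64)}
{'x': 0.0332, 'y': 0.0004, 'z': -0.0003, 'spin': np.float64(0.64)}
{'x': 0.0332, 'y': 0.0004, 'z': 0.0001, 'spin': np.float64(0.64)}
{'x': 0.0332, 'y': 0.0004, 'z': 0.0004, 'spin': np.float64(0.64)}
{'x': 0.0332, 'y': 0.0004, 'z': 0.0008, 'spin': np.float64(0.64)}
```

drive_tool:
  targets:
    - {"x": 0.02, "y": 0, "z": -0.003, "spin": 0.6}
    - {"x": 0.033, "y": 0, "z": -0.003, "spin": 0.6}
    - {"x": 0.033, "y": 0, "z": -0.003, "spin": 0.6}
    - {"x": 0.033, "y": 0, "z": -0.0025, "spin": 0.6}
    - {"x": 0.033, "y": 0, "z": -0.002, "spin": 0.6}

```text
t: 4.65
ee_pos: [0.5269, 0.1062, 0.3795]
eef_rot: [[0.123, -0.0, 0.992], [-0.992, -0.002, 0.123], [0.002, -1.0, -0.0]]
wrist_force: [1.1, -0.0, -1.2]
width: 0.124
```

drive_tool:
  targets:
    - {"x": 0.033, "y": 0, "z": -0.002, "spin": 0.6}
    - {"x": 0.033, "y": 0, "z": -0.0015, "spin": 0.6}
    - {"x": 0.033, "y": 0, "z": -0.001, "spin": 0.6}
    - {"x": 0.033, "y": 0, "z": -0.001, "spin": 0.6}
    - {"x": 0.03, "y": 0, "z": -0.0005, "spin": 0.6}

```text
t: 5.15
ee_pos: [0.5364, -0.0625, 0.3787]
eef_rot: [[0.069, -0.002, 0.998], [-0.998, -0.002, 0.069], [0.001, -1.0, -0.002]]
wrist_force: [-0.3, 0.6, -2.8]
width: 0.124
```

```bash
python3 plan.py .545 -.171 .34 1.5 4
```

```text
at [ 0.5364 -0.0625  0.3787] yaw 3.96 tilt [-0.0021 -0.0016 -1.    ] t 5.15 w 0.124 F [-0.3  0.6 -2.8] q [-0.24  0.4   1.8  -0.    0.94 -0.31]
{'x': 0.0272, 'y': 0.0097, 'z': 0.0003, 'spin': np.float64(0.62)}
{'x': 0.0272, 'y': 0.0097, 'z': 0.0006, 'spin': np.float64(0.62)}
{'x': 0.0272, 'y': 0.0097, 'z': 0.0009, 'spin': np.float64(0.62)}
{'x': 0.0272, 'y': 0.0097, 'z': 0.0012, 'spin': np.float64(0.62)}
```

drive_tool:
  targets:
    - {"x": 0.027, "y": 0.005, "z": 0.001, "spin": 0.6}
    - {"x": 0.027, "y": 0.01, "z": 0.001, "spin": 0.6}
    - {"x": 0.022, "y": 0.01, "z": 0.001, "spin": 0.6}
    - {"x": 0.01, "y": 0.015, "z": 0.001, "spin": 0}
    - {"x": 0, "y": 0.02, "z": 0, "spin": 0}

```text
t: 5.65
ee_pos: [0.5446, -0.1559, 0.318]
eef_rot: [[0.032, 0.001, 1.0], [-0.999, -0.003, 0.032], [0.003, -1.0, 0.001]]
wrist_force: [0.5, -0.2, -2.6]
width: 0.128
```

```bash
python3 plan.py .545 -.171 .245 1.5 4;  python3 -c "
from h import *
snap('scene','s5.png');snap('top','t5.png')
a=cv2.imread('pics/s5.png')[100:280,100:280];b=cv2.imread('pics/t5.png')[120:270,310:460]
cv2.imwrite('pics/c5.png',np.hstack([cv2.resize(a,(400,400)),cv2.resize(b,(400,400))]))"
```

```text
at [ 0.5446 -0.1559  0.318 ] yaw 1.81 tilt [ 0.0013 -0.0033 -1.    ] t 5.65 w 0.128 F [ 0.5 -0.2 -2.6] q [-0.4   0.51  1.8  -0.    0.83 -0.42]
{'x': 0.0038, 'y': 0.0183, 'z': -0.0, 'spin': np.float64(0.08)}
{'x': 0.0038, 'y': 0.0183, 'z': -0.0, 'spin': np.float64(0.08)}
{'x': 0.0038, 'y': 0.0183, 'z': -0.0, 'spin': np.float64(0.08)}
{'x': 0.0038, 'y': 0.0183, 'z': -0.0, 'spin': np.float64(0.08)}
```

View pics/c5.png

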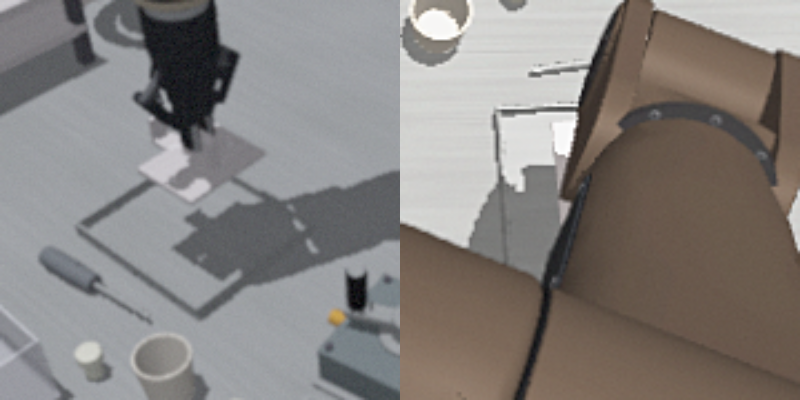

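drive_tool:
  targets:
    - {"x": 0.006, "y": 0.02, "z": 0, "spin": 0}
    - {"x": 0.006, "y": 0.02, "z": 0, "spin": 0}
    - {"x": 0.004, "y": 0.02, "z": 0, "spin": 0}
    - {"x": 0, "y": 0.015, "z": 0, "spin": 0}
    - {"x": 0, "y": 0.008, "z": 0, "spin": 0}

```text
t: 6.25
ee_pos: [0.5455, -0.1702, 0.2347]
eef_rot: [[0.034, -0.0, 0.999], [-0.999, -0.002, 0.034], [0.002, -1.0, -0.0]]
wrist_force: [-0.1, -0.3, -2.2]
width: 0.128
```

```bash
python3 plan.py .545 -.171 .204 1.5 4;  python3 -c "
from h import *
snap('scene','s6.png')
a=cv2.imread('pics/s6.png')[130:260,110:260]
cv2.imwrite('pics/c6.png',cv2.resize(a,(690,598),interpolation=cv2.INTER_CUBIC))"
```

```text
at [ 0.5455 -0.1702  0.2347] yaw 1.97 tilt [-0.     -0.0025 -1.    ] t 6.25 w 0.128 F [-0.1 -0.3 -2.2] q [-0.42  0.64  1.84 -0.    0.66 -0.45]
{'x': 0.0002, 'y': 0.0077, 'z': -0.0001, 'spin': np.float64(0.12)}
{'x': 0.0002, 'y': 0.0077, 'z': -0.0001, 'spin': np.float64(0.12)}
{'x': 0.0002, 'y': 0.0077, 'z': -0.0001, 'spin': np.float64(0.12)}
{'x': 0.0002, 'y': 0.0077, 'z': -0.0001, 'spin': np.float64(0.12)}
```

View pics/c6.png

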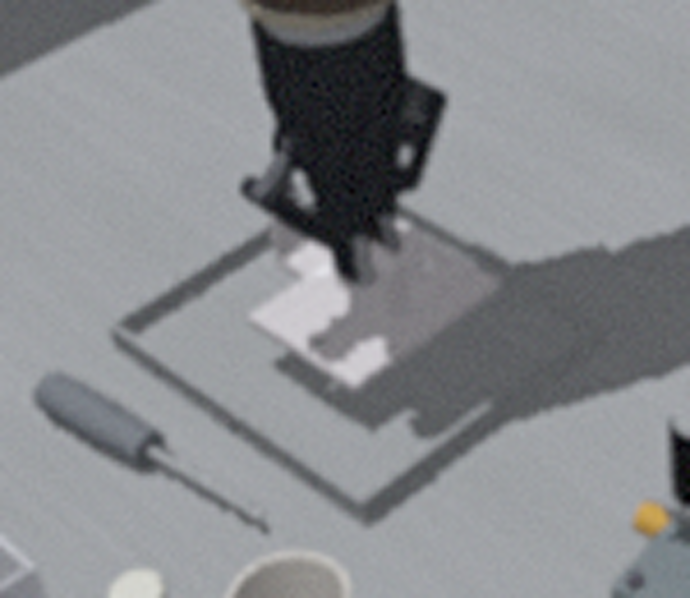

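drive_tool:
  targets:
    - {"x": 0, "y": 0.01, "z": 0, "spin": 0}
    - {"x": 0, "y": 0.01, "z": 0, "spin": 0}
    - {"x": 0, "y": 0.005, "z": 0, "spin": 0}
    - {"x": 0, "y": 0.003, "z": 0, "spin": 0}
    - {"x": 0, "y": 0.001, "z": 0, "spin": 0}

```text
t: 6.8
ee_pos: [0.5461, -0.1697, 0.2049]
eef_rot: [[0.036, 0.002, 0.999], [-0.999, -0.003, 0.036], [0.003, -1.0, 0.002]]
wrist_force: [-0.6, 0.7, -0.9]
width: 0.123
```

drive_tool:
  targets:
    - {"x": 0, "y": 0.001, "z": 0, "spin": 0}

```text
t: 6.9
ee_pos: [0.5461, -0.1697, 0.204]
eef_rot: [[0.036, 0.002, 0.999], [-0.999, -0.003, 0.036], [0.003, -1.0, 0.002]]
wrist_force: [-0.3, -0.5, -2.8]
width: 0.125
```

drive_tool:
  targets:
    - {"x": 0, "y": 0.002, "z": 0, "spin": 0}
    - {"x": 0, "y": 0.001, "z": 0, "spin": 0}

```text
t: 7.1
ee_pos: [0.5462, -0.1697, 0.2021]
eef_rot: [[0.036, 0.003, 0.999], [-0.999, -0.004, 0.036], [0.004, -1.0, 0.003]]
wrist_force: [-5.5, 2.1, 19.7]
width: 0.123
```

drive_tool:
  targets:
    - {"x": 0, "y": 0.001, "z": 0, "spin": 0}
    - {"x": 0, "y": 0.001, "z": 0, "spin": 0}

```text
t: 7.3
ee_pos: [0.546, -0.1696, 0.2021]
eef_rot: [[0.036, 0.004, 0.999], [-0.999, -0.004, 0.036], [0.004, -1.0, 0.004]]
wrist_force: [-3.1, 2.1, 9.5]
width: 0.123
```

The floor is felt (+9.5 N up at TCP z 0.202, where I expected it). Releasing.

drive_tool:
  targets:
    - {"x": 0, "y": 0, "z": 0, "spin": 0}
    - {"x": 0, "y": 0, "z": 0, "spin": 0}
    - {"x": 0, "y": 0, "z": 0, "spin": 0}
    - {"x": 0, "y": 0, "z": 0, "spin": 0}
  jaw: 0

```text
t: 7.7
ee_pos: [0.5463, -0.1698, 0.2031]
eef_rot: [[0.036, 0.006, 0.999], [-0.999, -0.005, 0.036], [0.005, -1.0, 0.006]]
wrist_force: [-0.0, 0.6, 0.3]
width: 0.505
```

drive_tool:
  targets:
    - {"x": 0, "y": -0.01, "z": 0, "spin": 0}
    - {"x": 0, "y": -0.025, "z": 0, "spin": 0}
    - {"x": 0, "y": -0.03, "z": 0, "spin": 0}
    - {"x": 0, "y": -0.03, "z": 0, "spin": 0}
    - {"x": 0, "y": -0.02, "z": 0, "spin": 0}

```text
t: 8.2
ee_pos: [0.5454, -0.1692, 0.3214]
eef_rot: [[0.036, 0.001, 0.999], [-0.999, -0.003, 0.036], [0.003, -1.0, 0.001]]
wrist_force: [-0.5, 0.2, -0.8]
width: 0.501
```

```bash
python3 plan.py .5635 .0918 .34 1.5 8;  python3 -c "
from h import *
snap('scene','s7.png')
a=cv2.imread('pics/s7.png')[130:260,110:260]
cv2.imwrite('pics/c7.png',cv2.resize(a,(690,598),interpolation=cv2.INTER_CUBIC))"
```

```text
at [ 0.5454 -0.1692  0.3214] yaw 2.04 tilt [ 8.0e-04 -2.9e-03 -1.0e+00] t 8.2 w 0.501 F [-0.5  0.2 -0.8] q [-0.42  0.51  1.78 -0.    0.84 -0.45]
{'x': -0.0325, 'y': -0.0023, 'z': 0.0034, 'spin': np.float64(0.07)}
{'x': -0.0325, 'y': -0.0023, 'z': 0.0034, 'spin': np.float64(0.07)}
{'x': -0.0325, 'y': -0.0023, 'z': 0.0033, 'spin': np.float64(0.07)}
{'x': -0.0325, 'y': -0.0023, 'z': 0.0033, 'spin': np.float64(0.07)}
{'x': -0.0325, 'y': -0.0023, 'z': 0.0033, 'spin': np.float64(0.07)}
{'x': -0.0325, 'y': -0.0023, 'z': 0.0032, 'spin': np.float64(0.07)}
{'x': -0.0325, 'y': -0.0023, 'z': 0.0032, 'spin': np.float64(0.07)}
{'x': -0.0325, 'y': -0.0023, 'z': 0.0032, 'spin': np.float64(0.07)}
```

View pics/c7.png

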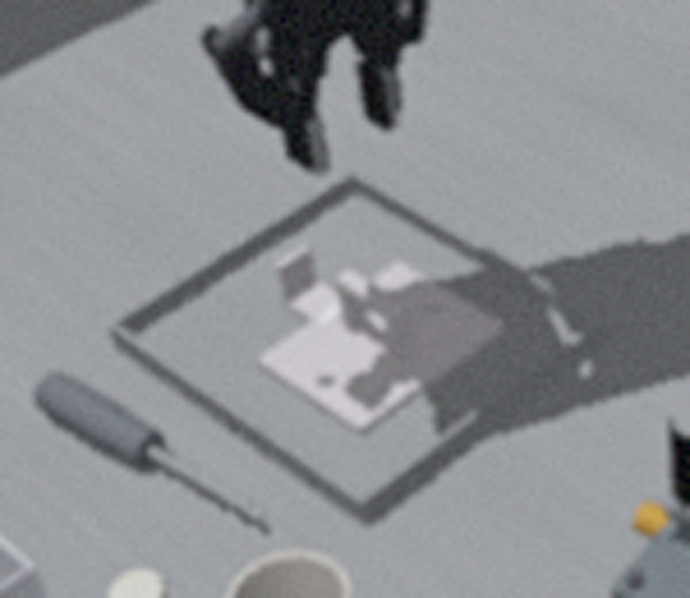

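The cover lies flat and right way up in the tray, released, with all walls clear of it. Now to the knob: its measured angle from the axis is -64.9° in world, i.e. crank about 1.31 rad.

drive_tool:
  targets:
    - {"x": -0.02, "y": 0, "z": 0.003, "spin": 0}
    - {"x": -0.03, "y": 0, "z": 0.003, "spin": 0}
    - {"x": -0.032, "y": 0, "z": 0.003, "spin": 0}
    - {"x": -0.032, "y": 0, "z": 0.003, "spin": 0}
    - {"x": -0.032, "y": 0, "z": 0.003, "spin": 0}

```text
t: 8.75
ee_pos: [0.5554, -0.0216, 0.3276]
eef_rot: [[0.029, 0.01, 1.0], [-1.0, -0.007, 0.029], [0.007, -1.0, 0.01]]
wrist_force: [-0.3, 0.3, -0.0]
width: 0.501
```

drive_tool:
  targets:
    - {"x": -0.032, "y": 0, "z": 0.003, "spin": 0}
    - {"x": -0.02, "y": 0, "z": 0.002, "spin": 0}

```text
t: 8.95
ee_pos: [0.5585, 0.0338, 0.328]
eef_rot: [[0.03, 0.011, 0.999], [-1.0, -0.007, 0.03], [0.007, -1.0, 0.011]]
wrist_force: [-0.2, -0.6, 0.1]
width: 0.501
```

```bash
python3 plan.py .5635 .0918 .32 2 2
```

```text
at [0.5585 0.0338 0.328 ] yaw 1.74 tilt [ 0.0108 -0.0068 -0.9999] t 8.95 w 0.501 F [-0.2 -0.6  0.1] q [-0.06  0.49  1.81 -0.01  0.83 -0.08]
{'x': -0.0289, 'y': 0.004, 'z': 0.0034, 'spin': np.float64(-0.13)}
{'x': -0.0289, 'y': 0.004, 'z': 0.0034, 'spin': np.float64(-0.13)}
```

drive_tool:
  targets:
    - {"x": -0.025, "y": 0.004, "z": 0.002, "spin": 0}
    - {"x": -0.022, "y": 0.004, "z": 0.002, "spin": 0}
    - {"x": -0.006, "y": 0, "z": 0, "spin": 0}
    - {"x": 0, "y": 0, "z": 0, "spin": 0}

```text
t: 9.35
ee_pos: [0.5604, 0.0914, 0.3206]
eef_rot: [[0.034, 0.012, 0.999], [-0.999, -0.007, 0.034], [0.007, -1.0, 0.012]]
wrist_force: [0.1, -1.2, -0.9]
width: 0.503
```

```bash
python3 plan.py .5635 .0918 .26 2 3;  python3 -c "
from h import *
snap('scene','s8.png');snap('top','t8.png')
a=cv2.imread('pics/s8.png')[170:290,210:330];b=cv2.imread('pics/t8.png')[120:270,180:330]
cv2.imwrite('pics/c8.png',np.hstack([cv2.resize(a,(400,400)),cv2.resize(b,(400,400))]))"
```

```text
at [0.5604 0.0914 0.3206] yaw 1.95 tilt [ 0.0118 -0.0066 -0.9999] t 9.35 w 0.503 F [ 0.1 -1.2 -0.9] q [ 0.05  0.51  1.79 -0.01  0.83  0.02]
{'x': -0.0001, 'y': 0.0202, 'z': 0.001, 'spin': np.float64(-0.02)}
{'x': -0.0001, 'y': 0.0202, 'z': 0.001, 'spin': np.float64(-0.02)}
{'x': -0.0001, 'y': 0.0202, 'z': 0.001, 'spin': np.float64(-0.02)}
```

View pics/c8.png

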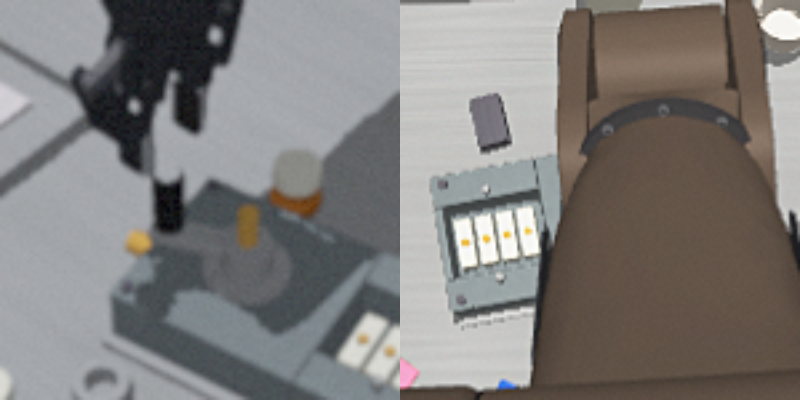

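The knob lies between the open fingers in the scene view, and the screw is visible at about (284,238). Descending on it.

drive_tool:
  targets:
    - {"x": -0.001, "y": 0.018, "z": 0.001, "spin": 0}
    - {"x": 0, "y": 0.02, "z": 0.001, "spin": 0}
    - {"x": 0, "y": 0.018, "z": 0, "spin": 0}
    - {"x": 0, "y": 0.004, "z": 0, "spin": 0}
    - {"x": 0, "y": 0, "z": 0, "spin": 0}

```text
t: 9.95
ee_pos: [0.5639, 0.0862, 0.2609]
eef_rot: [[0.027, 0.015, 1.0], [-1.0, -0.007, 0.027], [0.007, -1.0, 0.015]]
wrist_force: [-0.1, -0.2, -0.1]
width: 0.501
```

```bash
python3 plan.py .562 .0925 .26 2 1;  python3 -c "
from h import *
snap('scene','s9.png')
a=cv2.imread('pics/s9.png')[170:290,210:330]
cv2.imwrite('pics/c9.png',cv2.resize(a,(600,600),interpolation=cv2.INTER_CUBIC))"
```

```text
at [0.5639 0.0862 0.2609] yaw 1.57 tilt [ 0.015  -0.0071 -0.9999] t 9.95 w 0.501 F [-0.1 -0.2 -0.1] q [ 0.04  0.6   1.83 -0.01  0.7   0.02]
{'x': -0.0064, 'y': 0.0009, 'z': -0.0018, 'spin': np.float64(-0.43)}
```

View pics/c9.png

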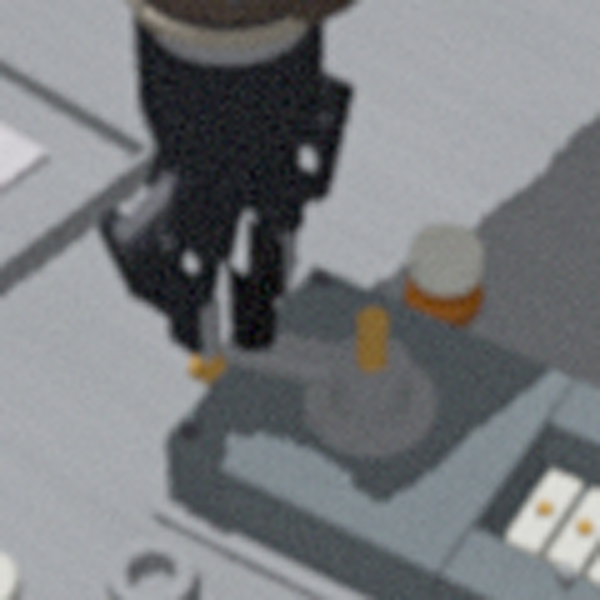

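drive_tool:
  targets:
    - {"x": -0.006, "y": 0.001, "z": -0.002, "spin": 0}
    - {"x": -0.001, "y": 0, "z": 0, "spin": 0}
    - {"x": 0, "y": 0, "z": 0, "spin": 0}

```text
t: 10.3
ee_pos: [0.5619, 0.0932, 0.2622]
eef_rot: [[0.027, 0.018, 0.999], [-1.0, -0.007, 0.027], [0.007, -1.0, 0.018]]
wrist_force: [0.1, -0.9, 0.7]
width: 0.507
```

drive_tool:
  targets:
    - {"x": 0, "y": 0, "z": 0, "spin": 0}
    - {"x": 0, "y": 0, "z": 0, "spin": 0}
    - {"x": 0, "y": 0, "z": 0, "spin": 0}
    - {"x": 0, "y": 0, "z": 0, "spin": 0}
  jaw: -1
  newtons: 30

```text
t: 10.7
ee_pos: [0.5617, 0.0936, 0.263]
eef_rot: [[0.027, 0.019, 0.999], [-1.0, -0.007, 0.028], [0.007, -1.0, 0.019]]
wrist_force: [0.6, -0.2, -0.2]
width: 0.25
```

```bash
cat > ck.py <<'E'
import sys
from h import *
# crank angle state & next rows. hub
H=np.array([.540,.142]); 
def main(step,n,cor):
    s=r.get_state();R=s['eef_rot'];g=s['ee_pos']+.155*R[:,1]; d=g[:2]-H; rad=np.linalg.norm(d); th=np.degrees(np.arctan2(d[1],d[0]))
    print('t',round(s['t'],2),'g',g.round(4),'rad mm',round(rad*1e3,1),'world ang',round(th,1),'crank rad',round(np.radians(10-th),3),'F',s['wrist_force'].round(1),'w',round(s['width'],3),'tilt',R[:2,1].round(3))
    zz=R[:,2];xx=R[:,0]
    p=g[:2].copy()
    for k in range(1,n+1):
        a=np.radians(th+step*k); q=H+(rad+(0.055-rad)*k/n)*np.array([np.cos(a),np.sin(a)]); v=np.array([*(q-p),0]); p=q
        print('  x %.4f z %.4f'%(v@xx,v@zz))
def pic(name):
    d=snap('scene',name+'.png'); im=cv2.imread('pics/'+name+'.png')
    u=proj(d,[.54,.142,.095]).round().astype(int)
    c=im[u[1]-40:u[1]+40,u[0]-40:u[0]+40]
    cv2.imwrite('pics/'+name+'c.png',cv2.resize(c,(400,400),interpolation=cv2.INTER_CUBIC))
    hsv=cv2.cvtColor(im,cv2.COLOR_BGR2HSV); m=cv2.inRange(hsv,(12,110,50),(30,255,255))
    m2=np.zeros_like(m);m2[u[1]-22:u[1]+18,u[0]-9:u[0]+9]=m[u[1]-22:u[1]+18,u[0]-9:u[0]+9]
    ys,xs=np.nonzero(m2); print('screw px n',len(ys),'rows',(ys.min(),ys.max()) if len(ys) else None,'cols',(xs.min(),xs.max()) if len(ys) else None,'hubtop row',proj(d,[.54,.142,.08]).round(1),'108',proj(d,[.54,.142,.108]).round(1))
if __name__=='__main__':
    main(float(sys.argv[1]),int(sys.argv[2]),0)
    if len(sys.argv)>3: pic(sys.argv[3])
E
python3 ck.py 5 5 k0
```

```text
t 10.7 g [0.5647 0.0925 0.108 ] rad mm 55.3 world ang -63.5 crank rad 1.283 F [ 0.6 -0.2 -0.2] w 0.25 tilt [ 0.019 -0.007]
  x -0.0023 z 0.0043
  x -0.0026 z 0.0040
  x -0.0030 z 0.0038
  x -0.0033 z 0.0035
  x -0.0036 z 0.0032
screw px n 63 rows (np.int64(227), np.int64(243)) cols (np.int64(282), np.int64(292)) hubtop row [283.6 241.8] 108 [283.9 233.1]
```

View pics/k0c.png

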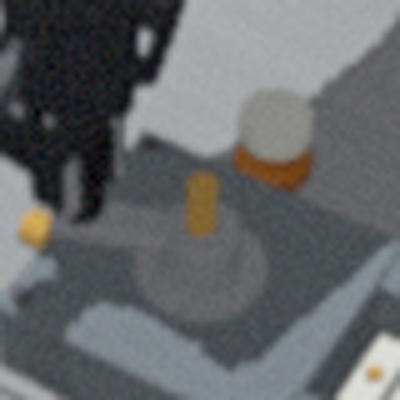

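drive_tool:
  targets:
    - {"x": -0.0023, "y": 0.001, "z": 0.0043, "spin": 0}
    - {"x": -0.0026, "y": 0, "z": 0.004, "spin": 0}
    - {"x": -0.003, "y": 0, "z": 0.0038, "spin": 0}
    - {"x": -0.0033, "y": 0, "z": 0.0035, "spin": 0}
    - {"x": -0.0036, "y": 0, "z": 0.0032, "spin": 0}

```text
t: 11.25
ee_pos: [0.5807, 0.1096, 0.2629]
eef_rot: [[0.027, 0.017, 1.0], [-1.0, -0.007, 0.027], [0.007, -1.0, 0.016]]
wrist_force: [-3.5, -0.9, 3.5]
width: 0.248
```

```bash
sed -i 's/u\[0\]-9:u\[0\]+9/u[0]-5:u[0]+5/g; s/u\[1\]-22/u[1]-14/g' ck.py; python3 ck.py 6 5 k1
```

```text
t 11.25 g [0.5833 0.1085 0.1079] rad mm 54.7 world ang -37.7 crank rad 0.833 F [-3.5 -0.9  3.5] w 0.248 tilt [ 0.017 -0.007]
  x -0.0046 z 0.0034
  x -0.0049 z 0.0029
  x -0.0052 z 0.0024
  x -0.0054 z 0.0019
  x -0.0056 z 0.0013
screw px n 57 rows (np.int64(232), np.int64(243)) cols (np.int64(282), np.int64(286)) hubtop row [283.6 241.8] 108 [283.9 233.1]
```

Turning works and the screw still stands 28 mm proud. Continuing.

drive_tool:
  targets:
    - {"x": -0.0046, "y": 0.001, "z": 0.0034, "spin": 0}
    - {"x": -0.0049, "y": 0, "z": 0.0029, "spin": 0}
    - {"x": -0.0052, "y": 0, "z": 0.0024, "spin": 0}
    - {"x": -0.0054, "y": 0, "z": 0.0019, "spin": 0}
    - {"x": -0.0056, "y": 0, "z": 0.0013, "spin": 0}

```text
t: 11.8
ee_pos: [0.5918, 0.1377, 0.2628]
eef_rot: [[0.027, 0.013, 1.0], [-1.0, -0.007, 0.027], [0.007, -1.0, 0.013]]
wrist_force: [-8.0, -1.1, 5.9]
width: 0.247
```

```bash
python3 ck.py 7 5 k2
```

```text
t 11.8 g [0.5939 0.1366 0.1079] rad mm 54.2 world ang -5.7 crank rad 0.274 F [-8.  -1.1  5.9] w 0.247 tilt [ 0.013 -0.007]
  x -0.0066 z 0.0006
  x -0.0066 z -0.0002
  x -0.0066 z -0.0010
  x -0.0064 z -0.0018
  x -0.0062 z -0.0026
screw px n 57 rows (np.int64(232), np.int64(243)) cols (np.int64(282), np.int64(286)) hubtop row [283.6 241.8] 108 [283.9 233.1]
```

drive_tool:
  targets:
    - {"x": -0.0066, "y": 0, "z": -0.0002, "spin": 0}
    - {"x": -0.0066, "y": 0, "z": -0.0005, "spin": 0}
    - {"x": -0.0066, "y": 0, "z": -0.0011, "spin": 0}
    - {"x": -0.0064, "y": 0, "z": -0.0019, "spin": 0}
    - {"x": -0.0062, "y": 0, "z": -0.0027, "spin": 0}

```text
t: 12.35
ee_pos: [0.584, 0.1719, 0.2628]
eef_rot: [[0.027, 0.011, 1.0], [-1.0, -0.009, 0.027], [0.009, -1.0, 0.011]]
wrist_force: [-6.4, -6.3, 6.9]
width: 0.246
```

```bash
sed -i 's/H=np.array(.*/H=np.array([.5395,.142]);/' ck.py; python3 ck.py 5 5 k3
```

```text
t 12.35 g [0.5857 0.1705 0.1078] rad mm 54.3 world ang 31.7 crank rad -0.378 F [-6.4 -6.3  6.9] w 0.246 tilt [ 0.011 -0.009]
  x -0.0041 z -0.0024
  x -0.0039 z -0.0028
  x -0.0036 z -0.0031
  x -0.0033 z -0.0034
  x -0.0030 z -0.0037
screw px n 0 rows None cols None hubtop row [283.6 241.8] 108 [283.9 233.1]
```

View pics/k3c.png

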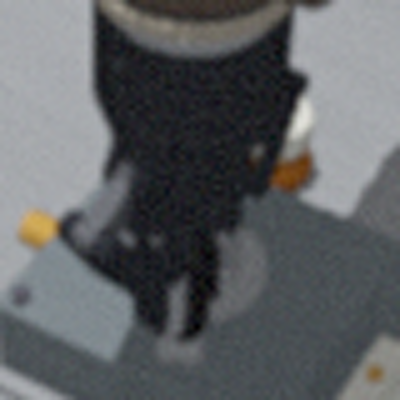

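```bash
python3 -c "
from h import *
d=snap('top','tk3.png');u=proj(d,[.54,.142,.1]).astype(int);print(u)
a=cv2.imread('pics/tk3.png')[u[1]-60:u[1]+60,u[0]-60:u[0]+60];cv2.imwrite('pics/tk3c.png',cv2.resize(a,(480,480)))"
```

```text
[260 193]
```

View pics/tk3c.png

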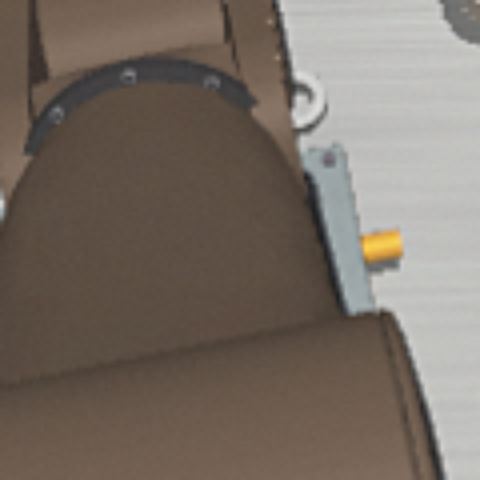

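The gripper hides the screw from both cameras around this angle. The drop needs crank below -1.7, so I carry on to about 90° world angle, where the scene camera should see it again.

drive_tool:
  targets:
    - {"x": -0.0054, "y": 0.001, "z": -0.0034, "spin": 0}
    - {"x": -0.0051, "y": 0, "z": -0.0039, "spin": 0}
    - {"x": -0.0047, "y": 0, "z": -0.0044, "spin": 0}
    - {"x": -0.0041, "y": 0, "z": -0.0049, "spin": 0}
    - {"x": -0.0035, "y": 0, "z": -0.0054, "spin": 0}

```text
t: 12.95
ee_pos: [0.5602, 0.1938, 0.2628]
eef_rot: [[0.029, 0.009, 1.0], [-0.999, -0.014, 0.029], [0.014, -1.0, 0.009]]
wrist_force: [-3.5, -10.1, 5.8]
width: 0.248
```

```bash
python3 ck.py 6 5 k4
```

```text
t 12.95 g [0.5616 0.1916 0.1078] rad mm 54.3 world ang 65.9 crank rad -0.976 F [ -3.5 -10.1   5.8] w 0.248 tilt [ 0.009 -0.014]
  x -0.0023 z -0.0052
  x -0.0018 z -0.0054
  x -0.0012 z -0.0056
  x -0.0006 z -0.0057
  x -0.0000 z -0.0058
screw px n 0 rows None cols None hubtop row [283.6 241.8] 108 [283.9 233.1]
```

View pics/k4c.png

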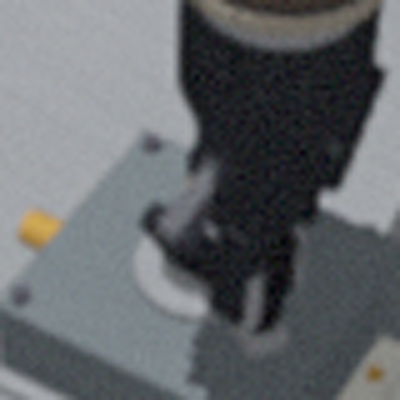

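drive_tool:
  targets:
    - {"x": -0.0015, "y": 0.001, "z": -0.0052, "spin": 0}
    - {"x": -0.0015, "y": 0, "z": -0.0055, "spin": 0}
    - {"x": -0.0011, "y": 0, "z": -0.0057, "spin": 0}
    - {"x": -0.0005, "y": 0, "z": -0.0058, "spin": 0}
    - {"x": 0.0001, "y": 0, "z": -0.0058, "spin": 0}

```text
t: 13.5
ee_pos: [0.5324, 0.1983, 0.2628]
eef_rot: [[0.029, 0.018, 0.999], [-0.999, -0.014, 0.029], [0.014, -1.0, 0.018]]
wrist_force: [1.3, -3.7, 3.7]
width: 0.242
```

```bash
sed -i 's/H=np.array(.*/H=np.array([.5393,.1413]);/' ck.py; python3 ck.py 4 5 k5
```

```text
t 13.5 g [0.5353 0.1961 0.1079] rad mm 55.0 world ang 94.2 crank rad -1.469 F [ 1.3 -3.7  3.7] w 0.242 tilt [ 0.018 -0.014]
  x 0.0003 z -0.0038
  x 0.0006 z -0.0038
  x 0.0008 z -0.0037
  x 0.0011 z -0.0037
  x 0.0013 z -0.0036
screw px n 37 rows (np.int64(233), np.int64(243)) cols (np.int64(282), np.int64(287)) hubtop row [283.6 241.8] 108 [283.9 233.1]
```

View pics/k5c.png

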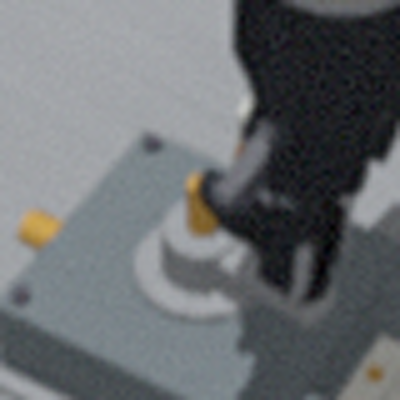

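The screw is still proud. From here I go in smaller steps and look after each one.

drive_tool:
  targets:
    - {"x": 0.0003, "y": 0.0005, "z": -0.0038, "spin": 0}
    - {"x": 0.0006, "y": 0, "z": -0.0038, "spin": 0}
    - {"x": 0.0008, "y": 0, "z": -0.0037, "spin": 0}
    - {"x": 0.0011, "y": 0, "z": -0.0037, "spin": 0}
    - {"x": 0.0013, "y": 0, "z": -0.0036, "spin": 0}

```text
t: 14.05
ee_pos: [0.513, 0.1935, 0.2628]
eef_rot: [[0.029, 0.022, 0.999], [-0.999, -0.013, 0.029], [0.014, -1.0, 0.021]]
wrist_force: [4.1, -3.6, 1.7]
width: 0.248
```

```bash
python3 ck.py 4.5 5 k6
```

```text
t 14.05 g [0.5164 0.1915 0.1079] rad mm 55.2 world ang 114.6 crank rad -1.825 F [ 4.1 -3.6  1.7] w 0.248 tilt [ 0.022 -0.013]
  x 0.0019 z -0.0039
  x 0.0022 z -0.0037
  x 0.0025 z -0.0036
  x 0.0027 z -0.0034
  x 0.0030 z -0.0031
screw px n 52 rows (np.int64(232), np.int64(243)) cols (np.int64(282), np.int64(286)) hubtop row [283.6 241.8] 108 [283.9 233.1]
```

drive_tool:
  targets:
    - {"x": 0.0019, "y": 0, "z": -0.0039, "spin": 0}
    - {"x": 0.0022, "y": 0, "z": -0.0037, "spin": 0}
    - {"x": 0.0025, "y": 0, "z": -0.0036, "spin": 0}
    - {"x": 0.0027, "y": 0, "z": -0.0034, "spin": 0}
    - {"x": 0.003, "y": 0, "z": -0.0031, "spin": 0}

```text
t: 14.6
ee_pos: [0.4943, 0.1799, 0.2628]
eef_rot: [[0.029, 0.023, 0.999], [-0.999, -0.012, 0.029], [0.013, -1.0, 0.023]]
wrist_force: [4.7, -1.3, 3.2]
width: 0.252
```

```bash
python3 ck.py 4.5 5 k7
```

```text
t 14.6 g [0.4979 0.178  0.1079] rad mm 55.3 world ang 138.5 crank rad -2.242 F [ 4.7 -1.3  3.2] w 0.252 tilt [ 0.023 -0.012]
  x 0.0033 z -0.0028
  x 0.0035 z -0.0025
  x 0.0037 z -0.0022
  x 0.0039 z -0.0019
  x 0.0040 z -0.0016
screw px n 53 rows (np.int64(232), np.int64(243)) cols (np.int64(282), np.int64(286)) hubtop row [283.6 241.8] 108 [283.9 233.1]
```

drive_tool:
  targets:
    - {"x": 0.0033, "y": 0, "z": -0.0028, "spin": 0}
    - {"x": 0.0035, "y": 0, "z": -0.0025, "spin": 0}
    - {"x": 0.0037, "y": 0, "z": -0.0022, "spin": 0}
    - {"x": 0.0039, "y": 0, "z": -0.0019, "spin": 0}
    - {"x": 0.004, "y": 0, "z": -0.0015, "spin": 0}

```text
t: 15.15
ee_pos: [0.4827, 0.1596, 0.2628]
eef_rot: [[0.029, 0.024, 0.999], [-0.999, -0.012, 0.029], [0.013, -1.0, 0.023]]
wrist_force: [3.8, -0.1, 2.3]
width: 0.242
```

```bash
python3 ck.py 4.5 5 k8
```

```text
t 15.15 g [0.4863 0.1578 0.1079] rad mm 55.5 world ang 162.7 crank rad -2.666 F [ 3.8 -0.1  2.3] w 0.242 tilt [ 0.024 -0.012]
  x 0.0042 z -0.0012
  x 0.0043 z -0.0008
  x 0.0043 z -0.0005
  x 0.0043 z -0.0001
  x 0.0043 z 0.0002
screw px n 54 rows (np.int64(232), np.int64(243)) cols (np.int64(282), np.int64(286)) hubtop row [283.6 241.8] 108 [283.9 233.1]
```

drive_tool:
  targets:
    - {"x": 0.0042, "y": 0, "z": -0.0011, "spin": 0}
    - {"x": 0.0043, "y": 0, "z": -0.0007, "spin": 0}
    - {"x": 0.0043, "y": 0, "z": -0.0004, "spin": 0}
    - {"x": 0.0043, "y": 0, "z": 0, "spin": 0}
    - {"x": 0.0043, "y": 0, "z": 0.0003, "spin": 0}

```text
t: 15.7
ee_pos: [0.4808, 0.1363, 0.2628]
eef_rot: [[0.029, 0.022, 0.999], [-1.0, -0.012, 0.029], [0.012, -1.0, 0.022]]
wrist_force: [3.7, 1.4, 1.0]
width: 0.248
```

```bash
python3 ck.py 4.5 5 k9
```

```text
t 15.7 g [0.4842 0.1345 0.1079] rad mm 55.5 world ang -173.0 crank rad 3.193 F [3.7 1.4 1. ] w 0.248 tilt [ 0.022 -0.012]
  x 0.0043 z 0.0007
  x 0.0042 z 0.0010
  x 0.0041 z 0.0013
  x 0.0040 z 0.0017
  x 0.0039 z 0.0020
screw px n 38 rows (np.int64(235), np.int64(243)) cols (np.int64(282), np.int64(286)) hubtop row [283.6 241.8] 108 [283.9 233.1]
```

View pics/k9c.png

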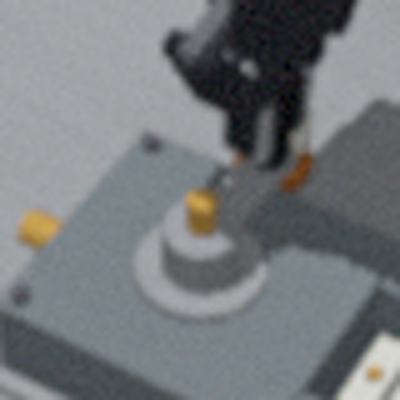

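drive_tool:
  targets:
    - {"x": 0, "y": 0, "z": 0.0005, "spin": 0}
    - {"x": 0, "y": 0, "z": 0, "spin": 0}

```text
t: 15.95
ee_pos: [0.4811, 0.1355, 0.2628]
eef_rot: [[0.028, 0.021, 0.999], [-1.0, -0.012, 0.029], [0.013, -1.0, 0.02]]
wrist_force: [2.3, 1.0, 2.0]
width: 0.25
```

```bash
sed -i 's/(ang)//' ck.py; python3 ck.py -5 5 k10
```

```text
t 15.95 g [0.4843 0.1336 0.1079] rad mm 55.5 world ang -172.0 crank rad 3.177 F [2.3 1.  2. ] w 0.25 tilt [ 0.021 -0.012]
  x -0.0048 z -0.0002
  x -0.0048 z 0.0002
  x -0.0048 z 0.0006
  x -0.0047 z 0.0010
  x -0.0046 z 0.0014
screw px n 39 rows (np.int64(235), np.int64(243)) cols (np.int64(282), np.int64(286)) hubtop row [283.6 241.8] 108 [283.9 233.1]
```

The screw dropped clearly: its top moved from row 232 to 235, somewhere between 162.7° and 187° world angle. I estimate 175±12° (crank about -2.9). It is held, so now I turn forward to 175° again, one full turn later.

drive_tool:
  targets:
    - {"x": -0.0048, "y": 0, "z": -0.0002, "spin": 0}
    - {"x": -0.0048, "y": 0, "z": 0.0002, "spin": 0}
    - {"x": -0.0048, "y": 0, "z": 0.0006, "spin": 0}
    - {"x": -0.0047, "y": 0, "z": 0.001, "spin": 0}
    - {"x": -0.0046, "y": 0, "z": 0.0014, "spin": 0}

```text
t: 16.5
ee_pos: [0.4835, 0.1608, 0.2628]
eef_rot: [[0.029, 0.021, 0.999], [-0.999, -0.013, 0.029], [0.014, -1.0, 0.02]]
wrist_force: [3.3, -3.1, 3.6]
width: 0.245
```

```bash
python3 ck.py -7 5 m1
```

```text
t 16.5 g [0.4867 0.1588 0.1078] rad mm 55.4 world ang 161.6 crank rad -2.646 F [ 3.3 -3.1  3.6] w 0.245 tilt [ 0.021 -0.013]
  x -0.0062 z 0.0028
  x -0.0058 z 0.0035
  x -0.0053 z 0.0042
  x -0.0047 z 0.0048
  x -0.0041 z 0.0053
screw px n 39 rows (np.int64(235), np.int64(243)) cols (np.int64(282), np.int64(286)) hubtop row [283.6 241.8] 108 [283.9 233.1]
```

drive_tool:
  targets:
    - {"x": -0.0062, "y": 0, "z": 0.0028, "spin": 0}
    - {"x": -0.0058, "y": 0, "z": 0.0035, "spin": 0}
    - {"x": -0.0053, "y": 0, "z": 0.0042, "spin": 0}
    - {"x": -0.0047, "y": 0, "z": 0.0048, "spin": 0}
    - {"x": -0.0041, "y": 0, "z": 0.0053, "spin": 0}

```text
t: 17.05
ee_pos: [0.505, 0.1894, 0.2628]
eef_rot: [[0.029, 0.021, 0.999], [-0.999, -0.014, 0.03], [0.015, -1.0, 0.021]]
wrist_force: [5.2, -9.2, 2.8]
width: 0.245
```

```bash
python3 ck.py -7 5 m2
```

```text
t 17.05 g [0.5083 0.1872 0.1078] rad mm 55.4 world ang 124.0 crank rad -1.99 F [ 5.2 -9.2  2.8] w 0.245 tilt [ 0.021 -0.014]
  x -0.0032 z 0.0060
  x -0.0024 z 0.0063
  x -0.0017 z 0.0065
  x -0.0008 z 0.0067
  x -0.0000 z 0.0067
screw px n 35 rows (np.int64(236), np.int64(243)) cols (np.int64(282), np.int64(286)) hubtop row [283.6 241.8] 108 [283.9 233.1]
```

drive_tool:
  targets:
    - {"x": -0.0026, "y": 0, "z": 0.006, "spin": 0}
    - {"x": -0.002, "y": 0, "z": 0.0063, "spin": 0}
    - {"x": -0.0014, "y": 0, "z": 0.0065, "spin": 0}
    - {"x": -0.0006, "y": 0, "z": 0.0067, "spin": 0}
    - {"x": 0.0002, "y": 0, "z": 0.0067, "spin": 0}

```text
t: 17.6
ee_pos: [0.5381, 0.1987, 0.2628]
eef_rot: [[0.03, 0.015, 0.999], [-0.999, -0.015, 0.03], [0.016, -1.0, 0.015]]
wrist_force: [-1.5, -4.0, 5.3]
width: 0.243
```

```bash
python3 ck.py -7 5 m3
```

```text
t 17.6 g [0.5405 0.1963 0.1078] rad mm 55.0 world ang 88.7 crank rad -1.374 F [-1.5 -4.   5.3] w 0.243 tilt [ 0.015 -0.015]
  x 0.0008 z 0.0067
  x 0.0016 z 0.0065
  x 0.0023 z 0.0063
  x 0.0031 z 0.0060
  x 0.0038 z 0.0055
screw px n 11 rows (np.int64(239), np.int64(242)) cols (np.int64(282), np.int64(285)) hubtop row [283.6 241.8] 108 [283.9 233.1]
```

drive_tool:
  targets:
    - {"x": 0.0009, "y": 0.0005, "z": 0.0067, "spin": 0}
    - {"x": 0.0016, "y": 0, "z": 0.0065, "spin": 0}
    - {"x": 0.0023, "y": 0, "z": 0.0063, "spin": 0}
    - {"x": 0.0031, "y": 0, "z": 0.006, "spin": 0}
    - {"x": 0.0038, "y": 0, "z": 0.0055, "spin": 0}

```text
t: 18.15
ee_pos: [0.57, 0.1884, 0.2629]
eef_rot: [[0.031, 0.009, 0.999], [-0.999, -0.017, 0.031], [0.017, -1.0, 0.008]]
wrist_force: [-3.0, -1.8, 5.4]
width: 0.248
```

```bash
python3 ck.py -7 5
```

```text
t 18.15 g [0.5713 0.1858 0.1079] rad mm 54.8 world ang 54.3 crank rad -0.772 F [-3.  -1.8  5.4] w 0.248 tilt [ 0.009 -0.017]
  x 0.0044 z 0.0051
  x 0.0050 z 0.0045
  x 0.0055 z 0.0039
  x 0.0059 z 0.0032
  x 0.0063 z 0.0024
```

drive_tool:
  targets:
    - {"x": 0.0044, "y": 0.0005, "z": 0.0051, "spin": 0}
    - {"x": 0.005, "y": 0, "z": 0.0045, "spin": 0}
    - {"x": 0.0055, "y": 0, "z": 0.0039, "spin": 0}
    - {"x": 0.0059, "y": 0, "z": 0.0032, "spin": 0}
    - {"x": 0.0063, "y": 0, "z": 0.0024, "spin": 0}

```text
t: 18.65
ee_pos: [0.5899, 0.1628, 0.2629]
eef_rot: [[0.032, 0.004, 0.999], [-0.999, -0.016, 0.032], [0.016, -1.0, 0.004]]
wrist_force: [-3.3, 1.3, 3.8]
width: 0.242
```

```bash
python3 ck.py -7 5
```

```text
t 18.65 g [0.5906 0.1603 0.1079] rad mm 54.7 world ang 20.3 crank rad -0.18 F [-3.3  1.3  3.8] w 0.242 tilt [ 0.004 -0.016]
  x 0.0064 z 0.0018
  x 0.0066 z 0.0010
  x 0.0067 z 0.0002
  x 0.0067 z -0.0006
  x 0.0066 z -0.0015
```

drive_tool:
  targets:
    - {"x": 0.0064, "y": 0.0005, "z": 0.0018, "spin": 0}
    - {"x": 0.0066, "y": 0, "z": 0.001, "spin": 0}
    - {"x": 0.0067, "y": 0, "z": 0.0002, "spin": 0}
    - {"x": 0.0067, "y": 0, "z": -0.0006, "spin": 0}
    - {"x": 0.0066, "y": 0, "z": -0.0015, "spin": 0}

```text
t: 19.15
ee_pos: [0.5916, 0.1281, 0.2628]
eef_rot: [[0.032, 0.002, 0.999], [-0.999, -0.015, 0.032], [0.015, -1.0, 0.002]]
wrist_force: [-5.6, 4.4, 4.4]
width: 0.245
```

```bash
python3 ck.py -7 5 m6
```

```text
t 19.15 g [0.5919 0.1257 0.1078] rad mm 54.9 world ang -16.5 crank rad 0.463 F [-5.6  4.4  4.4] w 0.245 tilt [ 0.002 -0.015]
  x 0.0062 z -0.0025
  x 0.0059 z -0.0032
  x 0.0055 z -0.0039
  x 0.0049 z -0.0045
  x 0.0043 z -0.0051
screw px n 33 rows (np.int64(237), np.int64(243)) cols (np.int64(282), np.int64(286)) hubtop row [283.6 241.8] 108 [283.9 233.1]
```

drive_tool:
  targets:
    - {"x": 0.0062, "y": 0, "z": -0.0025, "spin": 0}
    - {"x": 0.0059, "y": 0, "z": -0.0032, "spin": 0}
    - {"x": 0.0055, "y": 0, "z": -0.0039, "spin": 0}
    - {"x": 0.0049, "y": 0, "z": -0.0045, "spin": 0}
    - {"x": 0.0043, "y": 0, "z": -0.0051, "spin": 0}

```text
t: 19.7
ee_pos: [0.5712, 0.0984, 0.2629]
eef_rot: [[0.031, 0.0, 1.0], [-0.999, -0.014, 0.031], [0.014, -1.0, -0.0]]
wrist_force: [-3.4, 8.8, 2.8]
width: 0.244
```

```bash
python3 ck.py -7 5 m7
```

```text
t 19.7 g [0.5712 0.0963 0.1079] rad mm 55.2 world ang -54.6 crank rad 1.128 F [-3.4  8.8  2.8] w 0.244 tilt [ 0.    -0.014]
  x 0.0033 z -0.0058
  x 0.0026 z -0.0062
  x 0.0018 z -0.0065
  x 0.0010 z -0.0066
  x 0.0002 z -0.0067
screw px n 32 rows (np.int64(237), np.int64(243)) cols (np.int64(282), np.int64(286)) hubtop row [283.6 241.8] 108 [283.9 233.1]
```

drive_tool:
  targets:
    - {"x": 0.0028, "y": 0, "z": -0.0058, "spin": 0}
    - {"x": 0.0022, "y": 0, "z": -0.0062, "spin": 0}
    - {"x": 0.0015, "y": 0, "z": -0.0065, "spin": 0}
    - {"x": 0.0008, "y": 0, "z": -0.0066, "spin": 0}
    - {"x": 0.0, "y": 0, "z": -0.0067, "spin": 0}

```text
t: 20.25
ee_pos: [0.5376, 0.0881, 0.2629]
eef_rot: [[0.03, 0.004, 1.0], [-0.999, -0.014, 0.03], [0.014, -1.0, 0.004]]
wrist_force: [2.4, 4.7, -0.0]
width: 0.246
```

```bash
python3 ck.py -6 5 m8
```

```text
t 20.25 g [0.5383 0.086  0.1079] rad mm 55.3 world ang -91.1 crank rad 1.764 F [ 2.4  4.7 -0. ] w 0.246 tilt [ 0.004 -0.014]
  x -0.0006 z -0.0057
  x -0.0012 z -0.0056
  x -0.0018 z -0.0055
  x -0.0024 z -0.0053
  x -0.0029 z -0.0050
screw px n 30 rows (np.int64(237), np.int64(243)) cols (np.int64(282), np.int64(286)) hubtop row [283.6 241.8] 108 [283.9 233.1]
```

drive_tool:
  targets:
    - {"x": -0.0006, "y": 0, "z": -0.0057, "spin": 0}
    - {"x": -0.0012, "y": 0, "z": -0.0056, "spin": 0}
    - {"x": -0.0018, "y": 0, "z": -0.0055, "spin": 0}
    - {"x": -0.0024, "y": 0, "z": -0.0053, "spin": 0}
    - {"x": -0.0029, "y": 0, "z": -0.005, "spin": 0}

```text
t: 20.8
ee_pos: [0.508, 0.0969, 0.2629]
eef_rot: [[0.031, 0.007, 1.0], [-0.999, -0.013, 0.031], [0.014, -1.0, 0.006]]
wrist_force: [5.6, 5.3, -0.3]
width: 0.245
```

```bash
python3 ck.py -6 5 m9
```

```text
t 20.8 g [0.5091 0.0948 0.1079] rad mm 55.4 world ang -123.1 crank rad 2.322 F [ 5.6  5.3 -0.3] w 0.245 tilt [ 0.007 -0.013]
  x -0.0036 z -0.0045
  x -0.0041 z -0.0041
  x -0.0045 z -0.0037
  x -0.0048 z -0.0032
  x -0.0051 z -0.0026
screw px n 25 rows (np.int64(237), np.int64(242)) cols (np.int64(282), np.int64(286)) hubtop row [283.6 241.8] 108 [283.9 233.1]
```

drive_tool:
  targets:
    - {"x": -0.0036, "y": 0, "z": -0.0042, "spin": 0}
    - {"x": -0.0041, "y": 0, "z": -0.0039, "spin": 0}
    - {"x": -0.0045, "y": 0, "z": -0.0035, "spin": 0}
    - {"x": -0.0048, "y": 0, "z": -0.003, "spin": 0}
    - {"x": -0.0051, "y": 0, "z": -0.0024, "spin": 0}

```text
t: 21.35
ee_pos: [0.488, 0.12, 0.2629]
eef_rot: [[0.031, 0.007, 0.999], [-0.999, -0.014, 0.031], [0.015, -1.0, 0.007]]
wrist_force: [2.2, 0.4, 2.5]
width: 0.248
```

```bash
python3 ck.py -5 5 m10
```

```text
t 21.35 g [0.4891 0.1178 0.1079] rad mm 55.5 world ang -154.9 crank rad 2.878 F [2.2 0.4 2.5] w 0.248 tilt [ 0.007 -0.014]
  x -0.0045 z -0.0016
  x -0.0047 z -0.0012
  x -0.0047 z -0.0008
  x -0.0048 z -0.0004
  x -0.0048 z 0.0000
screw px n 25 rows (np.int64(238), np.int64(242)) cols (np.int64(281), np.int64(286)) hubtop row [283.6 241.8] 108 [283.9 233.1]
```

drive_tool:
  targets:
    - {"x": -0.0045, "y": 0, "z": -0.0014, "spin": 0}
    - {"x": -0.0047, "y": 0, "z": -0.001, "spin": 0}
    - {"x": -0.0047, "y": 0, "z": -0.0006, "spin": 0}
    - {"x": -0.0048, "y": 0, "z": -0.0002, "spin": 0}
    - {"x": -0.0048, "y": 0, "z": 0.0002, "spin": 0}

```text
t: 21.9
ee_pos: [0.4831, 0.1454, 0.2629]
eef_rot: [[0.031, 0.006, 0.999], [-0.999, -0.015, 0.031], [0.015, -1.0, 0.005]]
wrist_force: [1.4, -2.2, 4.2]
width: 0.25
```

drive_tool:
  targets:
    - {"x": -0.001, "y": 0, "z": 0, "spin": 0}
    - {"x": 0, "y": 0, "z": 0, "spin": 0}
    - {"x": 0, "y": 0, "z": 0, "spin": 0}

```text
t: 22.2
ee_pos: [0.4831, 0.1472, 0.2629]
eef_rot: [[0.032, 0.006, 0.999], [-0.999, -0.015, 0.032], [0.015, -1.0, 0.005]]
wrist_force: [1.9, -0.7, 4.1]
width: 0.249
```

```bash
python3 ck.py -5 1 m11; python3 -c "
from h import *
for n in ['k0','k8','k10','m1','m2','m10','m11']:
    im=cv2.imread('pics/%s.png'%n).astype(int); sat=im[:,:,2]-im[:,:,0]
    print(n,sat[229:247,282:287].mean(1).round().astype(int))
d=load('m11')
for z in (.108,.098,.090,.088,.086,.08): print(z,proj(d,[.5397,.1417,z]).round(1))
a=cv2.imread('pics/m11.png')
cv2.imwrite('pics/m11s.png',np.hstack([cv2.resize(a[130:260,110:260],(460,400)),cv2.resize(a[205:270,250:315],(340,400),interpolation=cv2.INTER_CUBIC)]))"
```

```text
t 22.2 g [0.4841 0.1449 0.1079] rad mm 55.4 world ang 176.3 crank rad -2.902 F [ 1.9 -0.7  4.1] w 0.249 tilt [ 0.006 -0.015]
  x -0.0047 z 0.0010
screw px n 25 rows (np.int64(238), np.int64(243)) cols (np.int64(282), np.int64(286)) hubtop row [283.6 241.8] 108 [283.9 233.1]
k0 [-9 -6 20 59 76 78 76 75 75 75 74 77 77 76 56 25 -3 -7]
k8 [-18 -10  36  93 114 113 106  84  72  72  72  74  74  73  44   8  -7  -7]
k10 [-15 -14 -15 -15 -12  15  65  96 107 102  87  73  74  71  42   7  -7  -7]
m1 [-15 -15 -16 -17 -11  26  77 109 115 108  91  75  72  72  44   8  -6  -8]
m2 [-15 -15 -15 -16 -14   7  56 101 114 111  97  78  72  70  44   9  -6  -8]
m10 [ -9  -7  -6  -8  -8  -5  -7  -1  25  64  91 105 102  79  42   6  -7  -8]
m11 [-14 -15 -14 -14 -15 -16 -15  -7  28  74 103 112 107  89  45   5  -7  -8]
0.108 [283.8 232.9]
0.098 [283.8 236.1]
0.09 [283.7 238.6]
0.088 [283.7 239.2]
0.086 [283.7 239.8]
0.08 [283.6 241.6]
```

View pics/m11s.png

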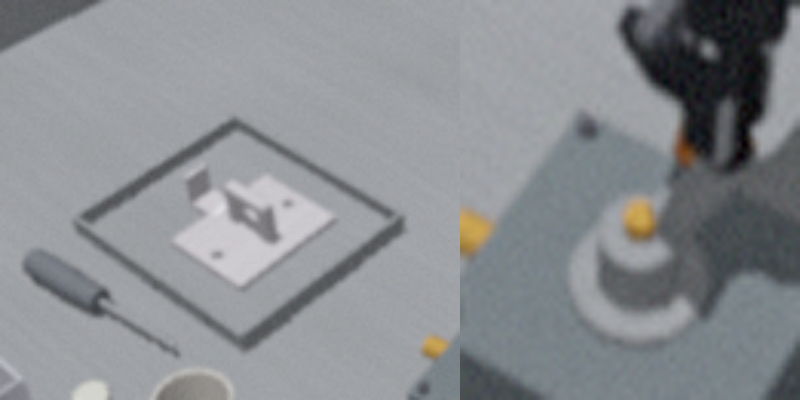

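```bash
python3 -c "
from h import *
s=r.get_state();print(s['t'],s['joint_vel'].round(4),s['width'])
r.job_done()"
```

```text
22.25 [-0.0002 -0.0006  0.0011  0.0012  0.0009 -0.001 ] 0.24488376728833708
the job is handed in; nothing more can be done
```

I finished the job and handed it in at 22.3 s, with every final check I could make looking right; no verdict is reported back.

- **Cover:** I lifted the aluminium cover by its bridge and set it down in the steel tray until I felt the floor (about 10 N). I then released it. The last picture shows it flat, right way up and clear of the tray walls.
- **Screw drop:** I turned the crank backward with the knob gripped until the camera showed the screw drop. That happened between crank angles -2.67 and -3.09 rad; I took -2.9 as the drop angle.
- **Forward turn:** I turned forward one full turn, back to world angle 176°. The screw's top edge has moved 6.25 px, which works out to about 20 mm down, give or take 1 mm.
- **At hand-in:** The arm was still and gripping the knob, set to 30 N with the opening at about the knob's width (21 mm).

**Checks that disagreed or were limited:**
- The hub centre turned out about 1 mm off my first camera estimate, felt as up to 10 N of side force. I corrected for it on the way.
- The screw could not be seen from either camera for a stretch of the turn (about 30° to 70° world angle).
- The screw heights read just after the drop differ by about 0.8 mm between pictures; I put this down to camera noise.
- I took no final top-view picture to check that the other things on the bench had stayed put. No move touched them as far as I saw.

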